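# Hang the sampling bottle on the spring gauge and tug-test it

### The job

Hang the blue-capped sampling bottle by its wire loop on the hook of the spring gauge. While still holding the bottle, tug it gently straight down (a few newtons, held for a moment) so that the gauge's pointer comes down into the green zone, never down into the red, then let go and leave the bottle hanging upright and still on the hook. Leave the other two small bottles where they stand.

Things in the scene. Friction and masses are not known exactly. Their poses are not given: they have to be found in the camera images.
- bottle_mid (a point): Grip centre of the blue-capped sampling bottle, on its axis, 42 mm above its underside; z up the bottle. Round, 50 mm diameter up to 60 mm, shoulder to 70 mm, 29 mm cap to 85 mm. The wire loop over the cap is in the way of a palm straight above: lean the gripper about 45 degrees, palm back towards the robot.
- bottle_loop (a point): Underside of the top of the bottle's rigid 4 mm wire loop, centred: it rests on the hook. 125 mm above the bottle's underside, 83 mm straight above bottle_mid. The clear window below it is 40 mm high (down to the cap) and 28 mm wide, in the bottle's y-z plane: the hook passes through along x, either way round.
- hook_seat (a point): Top of the hook's 6 mm bar at its seat: exact in plan, but nominal in height: the gauge is clamped by hand, and the true unloaded seat is up to 6 mm above or below; find it by touch or look. x is level, from the hook's open tip along the arm to the post; z up. The tip turns up 13 mm out in -x, its top 11 mm over the true seat; the bar's underside is 6 mm below it.
- hook (a joint): How far the hook is pulled down on the gauge's spring, m; 0 unloaded, grows downward. 1500 N/m (1.5 N per mm); the bottle's weight gives 1.0 to 1.7 mm. Gauge face: white to 3 mm, green 3 to 12 mm (4.5 to 18 N on the hook, weight included), red beyond, stop at 16 mm. 7 to 11 N in all is a good gentle tug.
- stand: Fixed retort stand carrying the gauge; origin at the foot of its 12 mm steel post, 320 mm high; x, z as for hook_seat, which is 125 mm from the post in -x, 235 mm up. Grey foot plate 190 x 120 mm, 10 mm thick, under the hook. White gauge box 50 mm wide, 85 mm high on the post; the arm rises 13 mm from seat to box.
- sampling_bottle: White sampling bottle with blue cap and steel wire loop, 129 mm high in all, 0.16 to 0.25 kg; the only one with a loop. Origin at the centre of its underside, axes as for bottle_mid and bottle_loop.
- green_bottle: Green-capped white bottle, 50 mm diameter, 85 mm high, no loop, to be left standing; origin at the centre of its underside.
- amber_bottle: Black-capped amber bottle, 50 mm diameter, 85 mm high, no loop, to be left standing; origin at the centre of its underside.
There are look-alikes about, which are no part of the job. Leave any pink look-alike of the sampling_bottle alone.

How it is judged (in metres and radians):
On the way:
1. with the loop on the hook and the bottle still held in the gripper, the hook is tugged down into the green zone (more than 3 mm) for 0.3 s (value of joint hook above 0.003 m and distance between bottle_loop and hook_seat below 0.035 m and contact force between the fingers and sampling_bottle above 3 N and distance between the grasp point and bottle_mid below 0.06 m), for 0.3 s.
At the end, for the whole second after the job is handed in: The bottle hangs by its loop on the hook (loop top within 35 mm of hook_seat), only its weight on the gauge (hook 0.6 to 3 mm down), upright within 0.3 rad and still (0.05 m/s, 0.6 rad/s), bottle_mid above 120 mm; the other two small bottles upright (0.3 rad), moved under 30 mm (distance between bottle_loop and hook_seat below 0.035 m and value of joint hook between 0.0006 and 0.003 m and height (world z) of bottle_mid above 0.12 m and angle between each of sampling_bottle, green_bottle, amber_bottle's own z axis and vertical below 0.3 rad and linear speed of sampling_bottle below 0.05 m/s and angular speed of sampling_bottle below 0.6 rad/s and distance of each of green_bottle, amber_bottle from where it was at the start of the episode below 0.03 m); the robot touches nothing.
It fails at once if the gauge is pulled into the red (hook more than 12 mm down) (value of joint hook above 0.012 m).
It fails at once if the green-capped or the amber bottle is pushed more than 30 mm away (distance of any of green_bottle, amber_bottle from where it was at the start of the episode above 0.03 m).
It also fails if it takes over 58 s, if anything falls off the work surface, if the arm or the gripper's body presses on something with over 40 N, if the wrist force passes 120 N, or if a joint passes its speed limit or range.

### The arm

A 6-joint arm with a two-finger parallel gripper is mounted at the origin on the work surface. World frame = base frame: x ahead of the robot, y to its left, z up, the work surface at z = 0. Lengths are in mm, angles in rad, forces in N, time in s.
With the tool pointing down it reaches from about 350 to 875 mm from the base axis. Payload 4.2 kg.
Tool frame: the origin (TCP) lies midway between the tips of the shut fingers; the grasp point (between the pads) lies 19 mm behind it; z points along the fingers, y is the direction in which the jaws open and shut (so a half turn about z gives the same grasp; the last joint's range is limited). The gripper opens to 85 mm and grips with 20 to 120 N. Pads are 22 mm wide; open, the fingers measure 114 mm over their backs; the gripper's body (76 mm by 85 mm) begins 54 mm behind the grasp point. The pads swing forward as they close: fully open they stand 13 mm farther back than shut.
Start: joints at [1.444, 0.385, 0.008, 0, -1.194, -0.259], TCP at [235.155, 579.052, 231.312] pointing down, gripper open.
Joint ranges: [-3.14, 3.14], [-1.21, 2.06], [-1.07, 1.41], [-3.16, 2.05], [-2.99, -0.16], [-3.1, 3.1]. Speed limits (rad/s): [2.79, 2.79, 3.14, 3.14, 3.14, 3.14].

### API

Orientations are given as a unit quaternion [x, y, z, w].
In Python, from bench import arm gives the robot as it stands.
- The arm moves only by the tool send_rows, never from a script. Its arguments are lists of equal length, an entry for each row: "translation": the shift along the tool's x, y, z in mm, a list of three; "dr": the turn, a rotation vector about the tool's x, y, z in degrees, a list of three; "grip": the finger opening in mm, from 0 to 85.4. In form: {"translation": [[dx, dy, dz], ...], "dr": [[ax, ay, az], ...], "grip": [grip, ...]}. A call has exactly 5 rows; each row shifts and turns the commanded pose from where the row before left it, along the tool's axes as they then stand; what a row does not reach is not made up. A row lasts 1/8 s, in which the tool goes at most 62.5 mm and 10.7 degrees, less where a joint would pass 70% of its speed; a pose out of reach is approached as far as the arm can. A call with a gripper value outside its range is refused whole. The fingers move at their own pace and stop on an object; the grip force is fixed at half the most. Time passes only in rows, so rows that do not move let the fingers close, or fill a call up. It gives the time, the measured TCP pose, the force and the opening at its end, in the units of the state.
- arm.read_state(): the state, without advancing time (a new reading comes with each control period).
- arm.get_image(name): name is "side" or "top"; returns the picture (384x512x3 uint8, red, green, blue); there is no depth.
- arm.camera_info(name): a dict with "fx", "fy", "cx", "cy" (pixels), "D" ([k1, k2, p1, p2, k3] as OpenCV has them; the pictures are not rectified), "cam_to_world" (4x4, takes a point from camera to world coordinates). Camera axes: x right, y down, z forward; pixel columns grow to the right and rows downward; lengths in mm; the calibration is good to about 2 mm. A picture is of the moment at which its call begins. camera_info takes no time and is no camera call.
- arm.job_done(): hands the job in, once; it reports no verdict.
Trained networks look in the newest picture that a camera, given by its name, has taken for a name from the list of things; names that differ only in an ending like _2 or _b are one class to them, and where a whole thing is asked for, a point or a joint stands for the part that bears it (a point fixed in the world has none). Each returns a list of dicts, best first, with "confidence" (0 to 1); they miss things now and then, are a little off and sometimes report something else, mostly with a low value. They report only what shows in the picture. A call takes as long as a camera call. They do not tell look-alikes from the thing itself.
- arm.search_frame(thing, camera): "xyz" ([x, y, z] in mm, in world coordinates, good to about 4 mm: the middle of the surface that is visible of it).
- arm.place_of(thing, camera): "xyz" ([x, y, z] in mm, in world coordinates, good to about 4 mm: a listed point, or the origin of a listed thing).
The state is a dict: "clock": time; "joints": joint angles; "joint_vel": joint speeds; "joint_efforts": joint torques, N m; "position": TCP position; "ee_rot": TCP orientation; "contact_force": force on the tool from outside, world axes, zero at the start; "wrist_torque": the same for the moment, N m; "gripper_width": finger opening in mm.
Only numpy, scipy, OpenCV 4.12 (cv2) and the standard library are available. Lean on these libraries where they do the work, as an engineer would, in place of code of your own. Each camera call takes 0.05 s, during which the arm holds its last target.

## Working session

There is one attempt and no reset: what is moved stays moved. The work goes in short steps, Python scripts to look and compute and a tool call to move; the robot and the scene stay as the last step left them, time stands still between calls to the robot, and variables do not carry over. Pictures are saved under pics/ and viewed, and the job is handed in when it is done.

Besides the shell and the picture viewer there is one more tool, called after "Request:" as name(argument=value, ...) on one line, values as JSON. send_rows: Moves the arm, as the interface text tells. Its arguments: {"type":"object","properties":{"translation":{"type":"array"},"dr":{"type":"array"},"grip":{"type":"array"}},"required":["translation","dr","grip"]}

```bash
ls; mkdir -p pics
python3 - <<'E'
from bench import arm
import cv2,json
print(arm.read_state())
for c in("side","top"):
    im=arm.get_image(c); cv2.imwrite(f"pics/{c}0.png",im[:,:,::-1])
    i=arm.camera_info(c); print(c,i)
for t in["sampling_bottle","bottle_mid","bottle_loop","hook_seat","stand","green_bottle","amber_bottle"]:
    for c in("side","top"):
        print(t,c,[( [round(v) for v in d["xyz"]],round(d["confidence"],2)) for d in arm.place_of(t,c)])
E
```

```text
pics
{'clock': 0.0, 'joints': array([ 1.44362299e+00,  3.85539265e-01,  6.59777955e-03, -5.24534235e-04,
       -1.19394744e+00, -2.58612701e-01]), 'joint_vel': array([-0.00059308,  0.00148478,  0.00037878,  0.00098959, -0.00041047,
       -0.00064116]), 'joint_efforts': array([-1.04286278e-04, -3.92285943e+01,  1.88402259e+01,  4.18636411e+00,
       -4.56016656e-03,  9.88057636e-08]), 'position': array([234.92788136, 578.53376149, 230.21722957]), 'ee_rot': array([ 9.81434633e-01, -1.91793917e-01, -1.74523064e-04,  1.06005134e-03]), 'contact_force': array([-0.14407006, -0.06036376, -0.07101927]), 'wrist_torque': array([-0.04820103, -0.00664715,  0.01516778]), 'gripper_width': 85.13639864428794}
side {'fx': 470.77744016072774, 'fy': 470.77744016072774, 'cx': 246.41857776414517, 'cy': 190.24545539806158, 'D': array([-0.11077483,  0.        ,  0.        ,  0.        ,  0.        ]), 'cam_to_world': array([[-9.96129857e-01, -5.32760393e-02,  6.99068853e-02,
         5.09000441e+02],
       [-8.78844108e-02,  5.92145508e-01, -8.01024362e-01,
         9.40198846e+02],
       [ 1.28035736e
[... 854 characters left out ...]
0.57)]
bottle_mid side [([632, -93, 44], 0.82), ([507, -153, 44], 0.63), ([600, -181, 48], 0.61)]
bottle_mid top [([633, -92, 39], 0.67), ([595, -186, 40], 0.63), ([508, -153, 42], 0.54)]
bottle_loop side [([634, -90, 127], 0.95), ([598, -179, 121], 0.77), ([506, -153, 128], 0.67), ([510, -151, 40], 0.22)]
bottle_loop top [([601, -184, 126], 0.83), ([506, -148, 126], 0.71)]
hook_seat side []
hook_seat top [([575, 169, 231], 0.93), ([506, -149, 2], 0.27)]
stand side [([687, 229, 1], 0.88)]
stand top [([684, 228, -2], 0.97)]
green_bottle side [([513, -296, -4], 0.89)]
green_bottle top []
amber_bottle side [([512, -44, 1], 0.82)]
amber_bottle top [([517, -48, -3], 0.77), ([503, -152, 0], 0.52)]
```

View pics/side0.png

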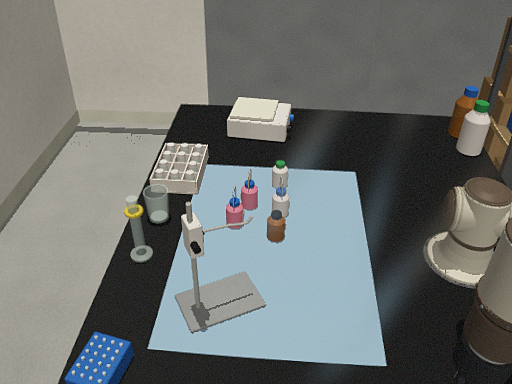

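View pics/top0.png

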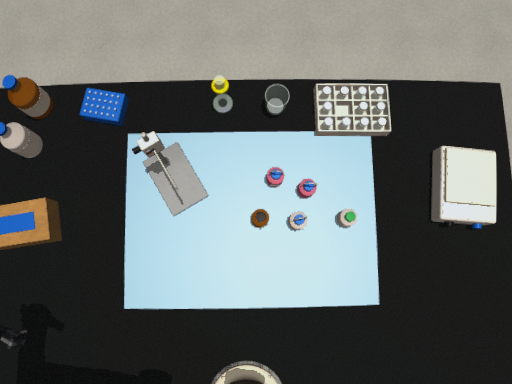

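```bash
cat > h.py <<'E'
import numpy as np,cv2
from bench import arm
from scipy.spatial.transform import Rotation as R
def proj(c,p):
    i=arm.camera_info(c);T=np.linalg.inv(i["cam_to_world"])
    K=np.array([[i["fx"],0,i["cx"]],[0,i["fy"],i["cy"]],[0,0,1]])
    q,_=cv2.projectPoints(np.atleast_2d(np.array(p,float)),cv2.Rodrigues(T[:3,:3])[0],T[:3,3],K,np.array(i["D"]))
    return q.reshape(-1,2)
def ray(c,u):
    i=arm.camera_info(c);T=i["cam_to_world"]
    K=np.array([[i["fx"],0,i["cx"]],[0,i["fy"],i["cy"]],[0,0,1]])
    q=cv2.undistortPoints(np.array([[u]],float),K,np.array(i["D"])).reshape(2)
    return T[:3,3],T[:3,:3]@np.array([q[0],q[1],1])
def at(c,u,z):
    o,d=ray(c,u);return o+d*(z-o[2])/d[2]
def shot(name,f,crop=None,s=1):
    im=arm.get_image(name)[:,:,::-1]
    if crop: im=im[crop[1]:crop[3],crop[0]:crop[2]]
    cv2.imwrite(f,cv2.resize(im,None,fx=s,fy=s,interpolation=cv2.INTER_CUBIC))
E
python3 - <<'E'
import cv2
from h import *
a=cv2.imread("pics/side0.png");b=cv2.imread("pics/top0.png")
for p in[(604,-183,42),(634,-92,42),(507,-152,42),(512,-296,42),(512,-45,42),(575,169,235)]: print(p,proj("side",p).round(),proj("top",p).round())
E
```

```text
(604, -183, 42) [[247. 193.]] [[307. 186.]]
(634, -92, 42) [[234. 212.]] [[275. 176.]]
(507, -152, 42) [[280. 201.]] [[297. 220.]]
(512, -296, 42) [[279. 174.]] [[347. 217.]]
(512, -45, 42) [[276. 225.]] [[259. 219.]]
(575, 169, 235) [[247. 220.]] [[173. 187.]]
```

Candidates (side view): white bottle with blue cap (281,203), pink look-alikes at (235,212) and (249,193); green-capped at (280,175) and amber (276,227) have no loop. By the description it is the white one at (281,203), top (298,220). Next, a close crop.

Run:
```python
import cv2
from h import *
a=cv2.imread("pics/side0.png")[150:250,215:315];b=cv2.imread("pics/top0.png")[180:260,240:370]
c=cv2.imread("pics/top0.png")[125:220,125:215]
d=cv2.imread("pics/side0.png")[190:290,165:285]
f=lambda x,:cv2.resize(x,(400,300),interpolation=cv2.INTER_CUBIC)
cv2.imwrite("pics/crop0.png",cv2.vconcat([cv2.hconcat([f(a),f(b)]),cv2.hconcat([f(c),f(d)])]))
```

```text
(no output)
```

View pics/crop0.png

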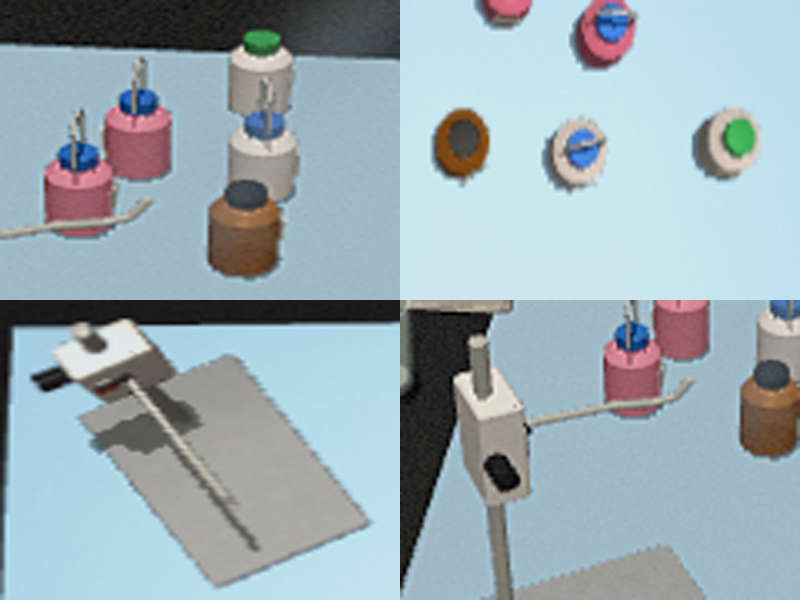

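Confirmed: white body, blue cap, loop (side crop 265,100; top crop 583,150). I'll now overlay models to get the loop yaw and hook yaw/height.

```bash
cat > fit0.py <<'E'
import cv2
from h import *
def up(f,x0,y0,x1,y1,s): return cv2.resize(cv2.imread(f)[y0:y1,x0:x1],None,fx=s,fy=s,interpolation=cv2.INTER_CUBIC)
def draw(im,c,pts,x0,y0,s,col):
    q=((proj(c,pts)-[x0,y0]+.5)*s).astype(int)
    cv2.polylines(im,[q.reshape(-1,1,2)],False,col,1)
B=np.array([507,-152.,0])
def loop(yaw):
    y=np.array([-np.sin(yaw),np.cos(yaw),0]);z=np.array([0,0,1])
    return [B+y*a+z*b for a,b in[(-16,78),(-16,127),(16,127),(16,78)]]
tiles=[]
for yaw in(None,5,15,25):
    for c,box in(("top",(280,202,316,238)),("side",(262,178,298,214))):
        im=up(f"pics/{c}0.png",*box,5.5)
        if yaw is not None: draw(im,c,loop(np.radians(yaw)),box[0],box[1],5.5,(0,0,255))
        tiles.append(im)
cv2.imwrite("pics/loop_ov.png",cv2.vconcat([cv2.hconcat(tiles[0::2]),cv2.hconcat(tiles[1::2])]))
O=np.array([685.5,228.5,0]);
tiles=[]
for yaw,dz in((28,0),(28,6)):
  yw=np.radians(yaw);x=np.array([np.cos(yw),np.sin(yw),0]);y=np.array([-x[1],x[0],0]);z=np.array([0,0,1])
  print(O-125*x)
  for c,box in(("top",(125,125,215,220)),("side",(170,195,270,295))):
    im=up(f"pics/{c}0.png",*box,4)[:380]
    im=cv2.resize(im,None,fx=1,fy=1)
    s0=O-125*x+z*(235+dz-3)
    draw(im,c,[s0-13*x+11*z,s0-6*x,s0,s0+100*x+13*z],box[0],box[1],4,(0,0,255))
    # post and foot
    draw(im,c,[O,O+320*z],box[0],box[1],4,(0,255,0))
    tiles.append(im)
w=[cv2.copyMakeBorder(t,0,380-t.shape[0],0,400-t.shape[1],cv2.BORDER_CONSTANT) for t in tiles]
cv2.imwrite("pics/hook_ov.png",cv2.resize(cv2.vconcat([cv2.hconcat(w[:2]),cv2.hconcat(w[2:])]),None,fx=.78,fy=.78))
cv2.imwrite("pics/hook_side.png",cv2.hconcat([up("pics/side0.png",190,200,265,260,5),w[1][:300]]))
E
python3 fit0.py
```

```text
[575.13155089 169.81605465   0.        ]
[575.13155089 169.81605465   0.        ]
```

View pics/loop_ov.png

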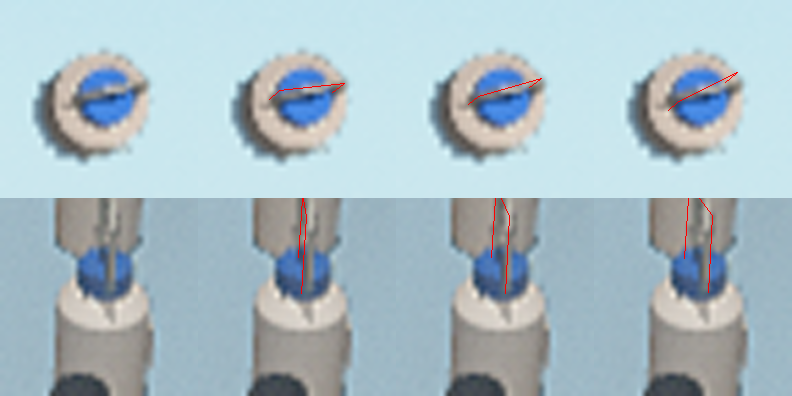

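View pics/hook_ov.png

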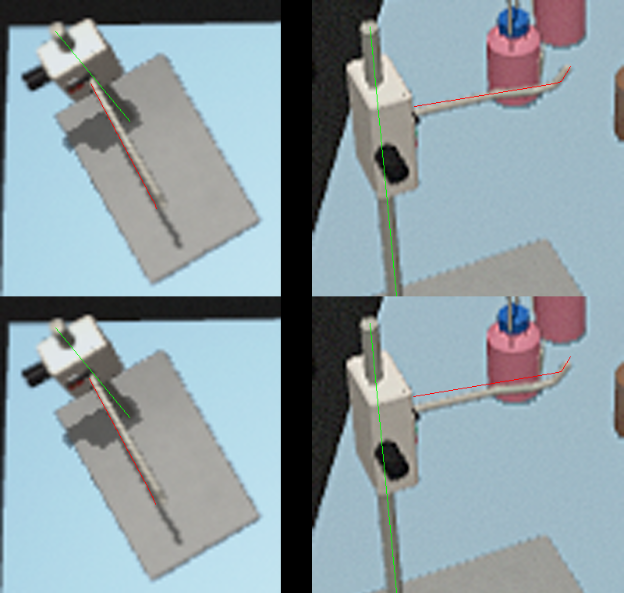

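Run:
```python
import cv2
from fit0 import up
from h import *
a=up("pics/side0.png",195,210,260,242,6); b=up("pics/top0.png",145,150,195,210,8)
h=max(a.shape[0],b.shape[0])
f=lambda t:cv2.copyMakeBorder(t,0,h-t.shape[0],0,0,cv2.BORDER_CONSTANT)
cv2.imwrite("pics/hookzoom.png",cv2.hconcat([f(a),f(b)]))
```

```text
[575.13155089 169.81605465   0.        ]
[575.13155089 169.81605465   0.        ]
```

View pics/hookzoom.png

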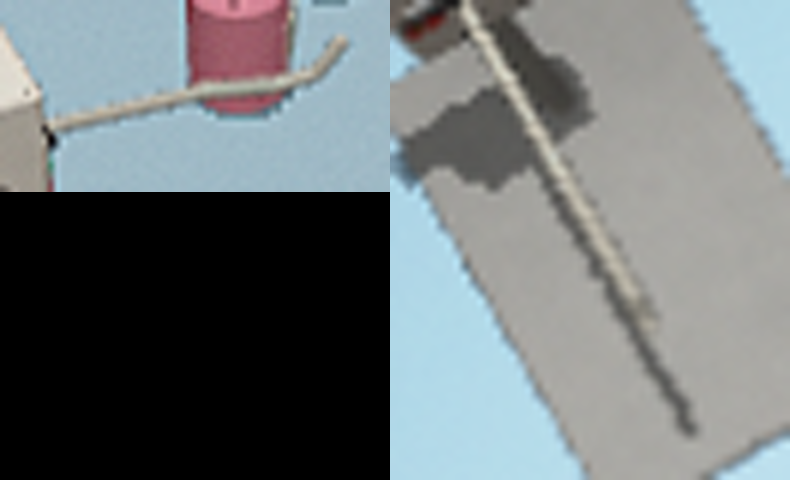

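Run:
```python
from h import *
def tri(us,ut):
    A=[];b=[]
    o1,d1=ray("side",us);o2,d2=ray("top",ut)
    M=np.c_[d1,-d2];s=np.linalg.lstsq(M,o2-o1,rcond=None)[0]
    p,q=o1+s[0]*d1,o2+s[1]*d2
    return (p+q)/2,np.linalg.norm(p-q)
def tri_line(us,t1,t2):
    o,d1=ray("top",t1);_,d2=ray("top",t2);n=np.cross(d1,d2)
    o1,d=ray("side",us);return o1+d*((o-o1)@n)/(d@n)
t1,t2=(154.6,151),(176.8,187.5)
print(tri((252.3,216.7),(178.1,190.6)))
for u in[(252.3,216.7),(247,222.3),(228.3,225),(203.7,231.3)]:print(tri_line(u,t1,t2))
t=arm.read_state();print(R.from_quat(t["ee_rot"]).as_matrix().round(3))
```

```text
(array([565.67282736, 156.52081854, 235.08150056]), np.float64(2.3516363514631036))
[564.70369756 153.85188356 232.64446497]
[575.61115336 161.11150709 222.01145745]
[613.66614956 183.93877208 230.88954147]
[661.79441454 213.20250633 234.87383452]
[[ 0.926 -0.376  0.   ]
 [-0.376 -0.926  0.   ]
 [-0.    -0.    -1.   ]]
```

```bash
cat >> h.py <<'E'
def Rt(a,t):
    a,t=np.radians(a),np.radians(t)
    z=np.array([np.cos(a)*np.cos(t),np.sin(a)*np.cos(t),-np.sin(t)]);y=np.array([np.sin(a),-np.cos(a),0])
    return np.c_[np.cross(y,z),y,z]
def plan(p0,R0,p1,R1,n):
    w=(R.from_matrix(R0).inv()*R.from_matrix(R1)).as_rotvec()
    out=[];Rk=R.from_matrix(R0)
    d=(np.array(p1)-p0)/n
    for k in range(n):
        out.append(Rk.inv().apply(d).round(1).tolist());Rk=Rk*R.from_rotvec(w/n)
    print(out,"dr",np.degrees(w/n).round(2).tolist())
def rep(p,r,t,dr):
    "apply rows"
    p=np.array(p,float);r=R.from_matrix(r)
    for a,b in zip(t,dr): p=p+r.apply(a);r=r*R.from_rotvec(np.radians(b))
    return p,r.as_matrix()
def st():
    s=arm.read_state();Rm=R.from_quat(s["ee_rot"]).as_matrix()
    z=Rm[:,2];print("t",round(s["clock"],2),"p",s["position"].round(1),"az",round(np.degrees(np.arctan2(z[1],z[0])),1),"down",round(np.degrees(np.arcsin(-z[2])),1),"q",s["joints"].round(2),"F",s["contact_force"].round(2),"M",s["wrist_torque"].round(2),"w",round(s["gripper_width"],1), "y",Rm[:,1].round(3))
    return s["position"],Rm
E
python3 - <<'E'
from h import *
p0,R0=st()
W=np.array([400,200,240.]);Rw=Rt(5,60)
plan(p0,R0,W,Rw,10)
G=np.array([506,-152.5,39]);R1=Rt(-8,35);P=G+(19-120)*R1[:,2]
print(P);plan(W,Rw,P,R1,10)
E
```

```text
t 0.8 p [235.2 579.1 231.3] az 76.9 down 90.0 q [ 1.44  0.38  0.01  0.   -1.19 -0.26] F [-0.4   0.51 -0.21] M [ 0.01  0.05 -0.07] w 85.3 y [-0.376 -0.926 -0.   ]
[[29.5, 28.9, -0.9], [28.2, 30.2, 0.2], [26.7, 31.5, 1.3], [25.1, 32.7, 2.2], [23.5, 33.9, 3.0], [21.7, 35.0, 3.8], [19.8, 36.0, 4.4], [17.9, 36.9, 4.9], [15.9, 37.8, 5.3], [13.9, 38.5, 5.6]] dr [0.71, 2.94, -2.65]
[ 424.0708086  -140.98560305   96.93122007]
[[-7.7, 34.2, 12.1], [-7.6, 34.1, 12.3], [-7.6, 34.1, 12.5], [-7.5, 34.0, 12.7], [-7.5, 33.9, 12.9], [-7.5, 33.8, 13.1], [-7.5, 33.8, 13.3], [-7.5, 33.7, 13.5], [-7.6, 33.6, 13.7], [-7.6, 33.5, 13.9]] dr [-0.89, 2.49, 0.97]
```

Request:
send_rows(translation=[[29.5,29,-1],[28,30,0],[27,31.5,1],[25,32.5,2],[23.5,34,3]], dr=[[0.7,2.9,-2.6],[0.7,2.9,-2.6],[0.7,2.9,-2.6],[0.7,2.9,-2.6],[0.7,2.9,-2.6]], grip=[85,85,85,85,85])

```text
clock: 1.42
position: [317.6, 388.7, 236.7]
ee_rot: [0.988, -0.077, 0.13, -0.006]
contact_force: [0.6, -0.1, 0.1]
gripper_width: 84.8
```

Request:
send_rows(translation=[[21.5,35,4],[20,36,4.5],[18,37,5],[16,38,5],[14,38.5,5.5]], dr=[[0.7,2.9,-2.6],[0.7,2.9,-2.6],[0.7,2.9,-2.6],[0.7,2.9,-2.6],[0.7,2.9,-2.6]], grip=[85,85,85,85,85])

```text
clock: 2.05
position: [398.8, 198.7, 240.8]
ee_rot: [0.966, 0.039, 0.256, -0.012]
contact_force: [2.2, 0.4, 1.4]
gripper_width: 84.9
```

Run:
```python
from h import *
p0,R0=st()
G=np.array([506,-152.5,39]);R1=Rt(-8,35);P=G+(19-120)*R1[:,2]
plan(p0,R0,P,R1,10)
```

```text
t 2.05 p [398.8 198.7 240.8] az 5.0 down 60.3 q [ 1.01 -0.15 -0.94  0.78 -0.6   0.03] F [2.17 0.42 1.38] M [-0.11  0.86 -0.04] w 84.9 y [ 0.082 -0.997 -0.003]
[[-7.3, 34.1, 12.3], [-7.3, 34.0, 12.5], [-7.3, 34.0, 12.7], [-7.3, 33.9, 12.9], [-7.3, 33.8, 13.1], [-7.3, 33.7, 13.3], [-7.4, 33.6, 13.5], [-7.4, 33.6, 13.6], [-7.5, 33.5, 13.8], [-7.6, 33.4, 14.0]] dr [-0.87, 2.52, 0.93]
```

Run:
```python
from h import *
p0,R0=st()
plan(p0,R0,np.array([440,-145,190.]),Rt(-8,55),10)
```

```text
t 2.05 p [398.8 198.7 240.8] az 5.0 down 60.3 q [ 1.01 -0.15 -0.94  0.78 -0.6   0.03] F [2.17 0.42 1.38] M [-0.11  0.86 -0.04] w 84.9 y [ 0.082 -0.997 -0.003]
[[-1.3, 34.6, 5.0], [-0.7, 34.6, 5.4], [-0.2, 34.5, 5.8], [0.4, 34.4, 6.2], [1.0, 34.3, 6.6], [1.6, 34.2, 7.1], [2.2, 34.1, 7.5], [2.7, 34.0, 7.9], [3.3, 33.8, 8.4], [3.8, 33.6, 8.8]] dr [-0.69, 0.53, 1.06]
```

Request:
send_rows(translation=[[-1,34.5,5],[-1,34.5,5.5],[0,34.5,6],[0,34.5,6],[1,34.5,6.5]], dr=[[-0.7,0.5,1],[-0.7,0.5,1],[-0.7,0.5,1],[-0.7,0.5,1],[-0.7,0.5,1]], grip=[85,85,85,85,85])

```text
clock: 2.68
position: [422.4, 26.5, 223.4]
ee_rot: [0.962, -0.012, 0.273, 0.006]
contact_force: [0.5, -0.6, -0.3]
gripper_width: 84.9
```

Request:
send_rows(translation=[[1.5,34,7],[2,34,7.5],[2.5,34,8],[3.5,34,8.5],[4,33.5,9]], dr=[[-0.7,0.5,1.1],[-0.7,0.5,1.1],[-0.7,0.5,1.1],[-0.7,0.5,1.1],[-0.7,0.5,1.1]], grip=[85,85,85,85,85])

```text
clock: 3.3
position: [443.3, -147.8, 210.0]
ee_rot: [0.956, -0.067, 0.285, 0.02]
contact_force: [-0.2, 0.1, 0.4]
gripper_width: 85.3
```

Run:
```python
from h import *
p0,R0=st()
for t in(45,38):
  G=np.array([506,-152.5,39]);R1=Rt(-8,t);P=G+(19-70)*R1[:,2]
  print(P);plan(p0,R0,P,R1,5)
```

```text
t 3.3 p [ 443.3 -147.8  210. ] az -8.0 down 56.8 q [ 0.03 -0.11 -0.98  0.6  -0.16  0.84] F [-0.19  0.08  0.38] M [0.18 0.96 0.02] w 85.3 y [-0.139 -0.99   0.001]
[ 470.2885114  -147.48107758   75.06244584]
[[-10.3, -0.8, 25.5], [-11.3, -0.8, 25.1], [-12.4, -0.8, 24.6], [-13.4, -0.8, 24.0], [-14.4, -0.8, 23.5]] dr [0.0, 2.37, 0.01]
[ 466.20256376 -146.90683509   70.39873524]
[[-11.5, -0.8, 25.8], [-13.2, -0.8, 25.0], [-14.8, -0.8, 24.1], [-16.3, -0.8, 23.1], [-17.8, -0.8, 22.0]] dr [0.0, 3.77, 0.01]
```

```bash
cat > kin.py <<'E'
from h import *
D=[([1.44362299e+00,3.85539265e-01,6.59777955e-03,0,0,0],[235.16,579.05,231.31],[0,0,-1]),
([1.01,-.15,-.94,0,0,0],[398.8,198.7,240.8],None)]
E
python3 - <<'E'
from h import *
s=arm.read_state()
z3=R.from_quat(s["ee_rot"]).as_matrix()[:,2]
z2=Rt(5.0,60.3)[:,2]
D=[([1.4436,.3855,.0066],[234.93,578.53,230.22],np.array([0,0,-1.])),([1.01,-.15,-.94],[398.8,198.7,240.8],z2),(s["joints"][:3],s["position"],z3)]
A=[];b=[]
for q,p,z in D:
    c,s_=np.cos(q[0]),np.sin(q[0]);be=q[1]-q[2]
    rr=[1,0,np.sin(q[1]),np.sin(be),np.cos(be)];zz=[0,1,np.cos(q[1]),np.cos(be),-np.sin(be)]
    A.append([c*v for v in rr]+[z[0]]);A.append([s_*v for v in rr]+[z[1]]);A.append(zz+[z[2]]);b+=list(p)
A=np.array(A);x,res,rk,sv=np.linalg.lstsq(A,np.array(b),rcond=None)
print(x.round(1),rk,sv.round(3),(A@x-b).round(1))
E
```

```text
[ 149.2 1890.3  -30.3 -748.4  799.3  636.6] 6 [3.36  2.466 0.661 0.387 0.216 0.03 ] [-158.4   20.2    4.4   13.6  -14.8  -28.     2.8  101.7   23.5]
```

```bash
cat > kin.py <<'E'
from h import *
from scipy.optimize import least_squares
Q0=-.2576
def rows(q):
    c,s_=np.cos(q[0]+Q0),np.sin(q[0]+Q0);be=q[1]-q[2]
    rr=[1,0,np.sin(q[1]),np.sin(be),np.cos(be)];zz=[0,1,np.cos(q[1]),np.cos(be),-np.sin(be)]
    return [[c*v for v in rr],[s_*v for v in rr],zz]
E
python3 - <<'E'
from kin import *
s=arm.read_state()
z3=R.from_quat(s["ee_rot"]).as_matrix()[:,2]
z2=Rt(5.0,60.3)[:,2]
D=[([1.4436,.3855,.0066],[235.16,579.05,231.31],np.array([0,0,-1.])),([1.01,-.15,-.94],[398.8,198.7,240.8],z2),(s["joints"][:3],s["position"],z3)]
A=[];b=[]
for q,p,z in D:
    for r,zz in zip(rows(q),z): A.append(r+[zz])
    b+=list(p)
A=np.array(A);b=np.array(b);x,res,rk,sv=np.linalg.lstsq(A,b,rcond=None)
print(x.round(1),rk,sv.round(3),(A@x-b).round(1))
E
```

```text
[ 195.1  512.6  407.2 -156.7  360.3  376.7] 6 [3.362 2.472 0.659 0.347 0.18  0.031] [ -0.6   0.2   3.  -11.    6.5 -19.   17.5  58.2  16. ]
```

Run:
```python
import kin
from kin import *
s=arm.read_state()
z3=R.from_quat(s["ee_rot"]).as_matrix()[:,2]
z2=Rt(5.0,60.3)[:,2]
D=[([1.4436,.3855,.0066],[235.16,579.05,231.31],np.array([0,0,-1.])),([1.01,-.15,-.94],[398.8,198.7,240.8],z2),(s["joints"][:3],s["position"],z3)]
kin.Q0=0
A=[];b=[]
for q,p,z in D:
    l=[-np.sin(q[0]),np.cos(q[0]),0]
    for r,zz,ll in zip(rows(q),z,l): A.append(r+[zz,ll])
    b+=list(p)
A=np.array(A);b=np.array(b);x,res,rk,sv=np.linalg.lstsq(A,b,rcond=None)
print(x.round(1),rk,sv.round(3),(A@x-b).round(1))
print("z tool in arm frame",[ [np.cos(q[0])*z[0]+np.sin(q[0])*z[1],-np.sin(q[0])*z[0]+np.cos(q[0])*z[1],z[2]] for q,p,z in D])
```

```text
[ 239.6 -146.1  554.7  107.9  124.9  188.3 -153.1] 7 [3.361 2.466 1.748 0.641 0.352 0.188 0.029] [ -6.6   0.8   2.3  -5.3   0.  -14.8   3.1 -11.1  12.4]
z tool in arm frame [[np.float64(0.0), np.float64(0.0), np.float64(-1.0)], [np.float64(0.29908020116187317), np.float64(-0.3950067409523385), np.float64(-0.8686315144381912)], [np.float64(0.5395816950147544), np.float64(-0.08998575789179833), np.float64(-0.8371106006864584)]]
```

Run:
```python
from h import *
p0,R0=st()
R1=Rt(4,57);G=np.array([506,-152.5,39]);P=G+(19-80)*R1[:,2];print(P)
plan(p0,R0,P,R1,5)
```

```text
t 3.3 p [ 443.3 -147.8  210. ] az -8.0 down 56.8 q [ 0.03 -0.11 -0.98  0.6  -0.16  0.84] F [-0.19  0.08  0.38] M [0.18 0.96 0.02] w 85.3 y [-0.139 -0.99   0.001]
[ 472.85794838 -154.81751801   90.15890464]
[[-8.0, 0.6, 23.4], [-8.1, 0.8, 23.4], [-8.1, 1.1, 23.3], [-8.1, 1.3, 23.3], [-8.1, 1.6, 23.3]] dr [1.31, -0.03, -2.0]
```

Run:
```python
from h import *
s=arm.read_state();print(s["joints"].tolist(),s["position"].tolist(),s["ee_rot"].tolist())
p0,R0=st()
plan(p0,R0,np.array([472,-155,150]),Rt(4,65),5)
```

```text
[0.025091750380400568, -0.11207573928109532, -0.9771686949441589, 0.5975750441799895, -0.1606248471254063, 0.8417457652643047] [443.3044528375986, -147.82022038440795, 210.00535452977914] [0.9561012704024188, -0.06652564226003409, 0.28467245304204153, 0.020156739215395524]
t 3.3 p [ 443.3 -147.8  210. ] az -8.0 down 56.8 q [ 0.03 -0.11 -0.98  0.6  -0.16  0.84] F [-0.19  0.08  0.38] M [0.18 0.96 0.02] w 85.3 y [-0.139 -0.99   0.001]
[[-1.6, 0.6, 13.3], [-1.3, 0.8, 13.3], [-0.9, 1.1, 13.3], [-0.6, 1.3, 13.3], [-0.3, 1.6, 13.3]] dr [1.17, -1.63, -2.09]
```

Request:
send_rows(translation=[[-1.5,0.5,13],[-1.5,1,13],[-1,1,13],[-0.5,1,13],[0,1.5,13]], dr=[[1.2,-1.6,-2.1],[1.2,-1.6,-2.1],[1.2,-1.6,-2.1],[1.2,-1.6,-2.1],[1.2,-1.6,-2.1]], grip=[85,85,85,85,85])

```text
clock: 3.92
position: [472.6, -152.7, 151.3]
ee_rot: [0.975, 0.036, 0.217, -0.009]
contact_force: [-0.3, -0.0, 0.4]
gripper_width: 84.9
```

Run:
```python
from h import *
s=arm.read_state();print(s["joints"].tolist(),s["position"].tolist(),s["ee_rot"].tolist())
p0,R0=st()
plan(p0,R0,np.array([478,-155,90]),Rt(4,55),5)
```

```text
[-0.010896095123144395, 0.09500716632594344, -0.6631811875417513, -0.10428700352910632, -0.3777550228285747, 1.7445605128817203] [472.60141189126506, -152.6600966356979, 151.28090990441464] [0.9754077965526732, 0.03630626246689549, 0.21720082502100618, -0.009235114516786696]
t 3.92 p [ 472.6 -152.7  151.3] az 4.6 down 64.9 q [-0.01  0.1  -0.66 -0.1  -0.38  1.74] F [-0.27 -0.    0.35] M [-0.11  0.84 -0.02] w 84.9 y [ 0.075 -0.997 -0.002]
[[-4.3, 0.6, 11.5], [-4.7, 0.6, 11.4], [-5.0, 0.6, 11.2], [-5.4, 0.6, 11.0], [-5.8, 0.5, 10.8]] dr [-0.05, 1.98, 0.04]
```

```bash
cat > kin.py <<'E'
from h import *
D=[([1.44362299e+00,3.85539265e-01,6.59777955e-03,-5.24534235e-04,-1.19394744e+00,-2.58612701e-01],[234.93,578.53,230.22],[9.81434633e-01,-1.91793917e-01,-1.74523064e-04,1.06005134e-03]),
([0.025091750380400568,-0.11207573928109532,-0.9771686949441589,0.5975750441799895,-0.1606248471254063,0.8417457652643047],[443.3044528375986,-147.82022038440795,210.00535452977914],[0.9561012704024188,-0.06652564226003409,0.28467245304204153,0.020156739215395524]),
([-0.010896095123144395,0.09500716632594344,-0.6631811875417513,-0.10428700352910632,-0.3777550228285747,1.7445605128817203],[472.60141189126506,-152.6600966356979,151.28090990441464],[0.9754077965526732,0.03630626246689549,0.21720082502100618,-0.009235114516786696]),
([1.01,-.15,-.94,.78,-.6,.03],[398.8,198.7,240.8],R.from_matrix(Rt(5,60.3)).as_quat())]
def basis(q,Q0=0,sg=1):
    q1=q[0]+Q0;be=q[1]-q[2]
    er=np.array([np.cos(q1),np.sin(q1),0]);el=np.array([-np.sin(q1),np.cos(q1),0]);ez=np.array([0,0,1.])
    f=er*np.cos(be)-ez*np.sin(be);n=er*np.sin(be)+ez*np.cos(be)
    Rr=R.from_rotvec(f*q[3]*sg);n4=Rr.apply(n);l4=Rr.apply(el)
    R5=R.from_rotvec(l4*-q[4]);z=R5.apply(f);u=R5.apply(n4)
    return er,el,ez,f,n,z,u,l4,er*np.sin(q[1])+ez*np.cos(q[1])
E
python3 - <<'E'
from kin import *
for sg in(1,-1):
  for Q0 in (0,-.2576):
    print(sg,Q0,[(basis(q,Q0,sg)[5]-R.from_quat(r).as_matrix()[:,2]).round(3).tolist() for q,p,r in D])
E
```

```text
1 0 [[0.001, -0.0, -0.0], [-0.005, 0.18, 0.0], [-0.001, -0.077, 0.0], [-0.673, 0.418, -0.0]]
1 -0.2576 [[0.0, -0.0, -0.0], [0.004, 0.04, 0.0], [-0.026, -0.183, 0.0], [-0.549, 0.449, -0.0]]
-1 0 [[0.0, 0.0, -0.0], [0.0, -0.0, 0.0], [0.0, -0.0, 0.0], [0.0, -0.004, -0.0]]
-1 -0.2576 [[-0.0, 0.0, -0.0], [-0.037, -0.135, 0.0], [-0.005, -0.109, 0.0], [-0.006, -0.131, -0.0]]
```

Run:
```python
from kin import *
A=[];b=[]
for q,p,r in D:
    er,el,ez,f,n,z,u,l4,L=basis(q,0,-1)
    A.append(np.c_[er,ez,L,n,f,z,u,el,l4]);b+=list(p)
A=np.vstack(A);b=np.array(b)
for lam in(1e-3,1e-2):
  x=np.linalg.solve(A.T@A+lam**2*np.eye(9),A.T@b)
  print("a1 h L1 e L2 d c l l4",x.round(0),(A@x-b).round(1))
B=A[:,[0,1,2,3,4,5,7]];x=np.linalg.lstsq(B,b,rcond=None)[0];print(x.round(1),(B@x-b).round(1))
# base xy offset variant
C=np.c_[A[:,[1,2,3,4,5,0]],np.tile(np.eye(3)[:,:2],(4,1))];x=np.linalg.lstsq(C,b,rcond=None)[0];print(x.round(1),(C@x-b).round(1))
```

```text
a1 h L1 e L2 d c l l4 [   0.  156.  567.    2.  421.  298.   -1.    1. -161.] [-0.   0.   0.1  0.1 -0.2  0.2 -0.   0.1 -0.1 -0.2 -0.  -0.2]
a1 h L1 e L2 d c l l4 [   4.  154.  566.    2.  418.  295.   -1.   -0. -160.] [-0.1 -0.1 -0.1  0.  -0.5  0.1 -0.   0.1  0.2 -0.3  0.2 -0.2]
[ 293.2  690.2  175.  -284.   373.7  224.9 -149.3] [-10.7  -1.6  -5.  -18.  -11.1  -2.9   6.8   6.7  46.2  13.3   8.8 -38.4]
[ 2573.9  -674.5 -1389.9   929.3    82.8   639.3   141.4  -149.9] [ -0.4   0.3   0.8   2.4  -1.9  15.5  -1.8   2.4  28.   -0.1  -0.8 -44.2]
```

```bash
cat >> kin.py <<'E'
from scipy.optimize import least_squares
LO=np.array([-3.14,-1.21,-1.07,-3.16,-2.99]);HI=np.array([3.14,2.06,1.41,2.05,-.16])
def fk(q):
    er,el,ez,f,n,z,u,l4,L=basis(q,0,-1)
    return ez*156+L*567+n*2+f*421+z*298-u-161*l4,z
def ik(p,z,q0):
    best=None
    for s in [np.array(q0)[:5],*np.random.default_rng(0).uniform(LO,HI,(12,5))]:
        s=np.clip(s,LO+.01,HI-.01)
        r=least_squares(lambda q:np.r_[(fk(q)[0]-p)/100,(fk(q)[1]-z)*3],s,bounds=(LO,HI))
        if best is None or r.cost<best.cost-1e-6: best=r
        if best.cost<1e-6: break
    q=best.x;return q,np.linalg.norm(fk(q)[0]-p),np.degrees(np.arccos(min(1,fk(q)[1]@z)))
E
python3 - <<'E'
from kin import *
q0=arm.read_state()["joints"]
G=np.array([506,-152.5,39]);H=np.array([576,167,228-83-4.])
for a in(-8,4,15):
  for t in(45,40,35,30):
    z=Rt(a,t)[:,2]; zh=Rt(a+14,t)[:,2]
    for nm,P in(("grasp",G+19*z),("pre",G-41*z)): 
        q,e,an=ik(P,z,q0);print(a,t,nm,q.round(2),round(e,1),round(an,1))
    for nm,P in(("hang",H+19*zh),("over",H+[-35*.88,-35*.47,20]+19*zh)):
        q,e,an=ik(P,zh,q0);print(a,t,nm,q.round(2),round(e,1),round(an,1))
E
```

```text
-8 45 grasp [-0.64  0.44 -0.63 -2.11 -0.4 ] 0.0 0.0
-8 45 pre [-0.54  0.26 -0.63 -1.79 -0.29] 0.0 0.0
-8 45 hang [ 0.    0.29 -0.63 -2.8  -0.16] 3.1 1.4
-8 45 over [-0.02  0.21 -0.7  -2.8  -0.16] 6.6 2.7
-8 40 grasp [-0.74  0.5  -0.73 -2.29 -0.61] 0.0 0.0
-8 40 pre [-0.74  0.33 -0.75 -2.1  -0.53] 0.0 0.0
-8 40 hang [-0.02  0.3  -0.68 -2.8  -0.29] 0.0 0.0
-8 40 over [-0.01  0.2  -0.63 -2.54 -0.16] 0.0 0.0
-8 35 grasp [-0.8   0.57 -0.8  -2.38 -0.81] 0.0 0.0
-8 35 pre [-0.86  0.43 -0.85 -2.24 -0.76] 0.0 0.0
-8 35 hang [-0.04  0.33 -0.77 -2.89 -0.5 ] 0.0 0.0
-8 35 over [-0.08  0.24 -0.78 -2.77 -0.42] 0.0 0.0
-8 30 grasp [-0.85  0.66 -0.86 -2.41 -1.01] 0.0 0.0
-8 30 pre [-0.94  0.56 -0.93 -2.3  -0.99] 0.0 0.0
-8 30 hang [-0.05  0.37 -0.83 -2.93 -0.69] 0.0 0.0
-8 30 over [-0.1   0.28 -0.86 -2.84 -0.63] 0.0 0.0
4 45 grasp [-0.56  0.43 -0.53 -1.72 -0.44] 0.0 0.0
4 45 pre [-0.54  0.28 -0.57 -1.51 -0.41] 0.0 0.0
4 45 hang [ 0.1   0.3  -0.47 -2.03 -0.16] 15.1 5.7
4 45 over [ 0.12  0.22 -0.5  -1.8  -0.16] 17.8 6.5
4 40 grasp [-0.68  0.48 -0.59 -1.91 -0.59] 0.0 0.0
4 40 pre [-0.69  0.34 -0.63 -1.
[... 633 characters left out ...]
0.37  0.28 -0.41 -0.97 -0.16] 3.8 2.0
15 45 over [ 0.38  0.2  -0.48 -0.88 -0.16] 4.2 2.1
15 40 grasp [-0.64  0.49 -0.5  -1.64 -0.65] 0.0 0.0
15 40 pre [-0.68  0.36 -0.54 -1.5  -0.67] 0.0 0.0
15 40 hang [ 0.26  0.28 -0.39 -1.32 -0.19] 0.0 0.0
15 40 over [ 0.29  0.2  -0.45 -1.2  -0.18] 0.0 0.0
15 35 grasp [-0.72  0.54 -0.53 -1.75 -0.77] 0.0 0.0
15 35 pre [-0.78  0.42 -0.58 -1.62 -0.79] 0.0 0.0
15 35 hang [ 0.07  0.3  -0.43 -1.76 -0.36] 0.0 0.0
15 35 over [ 0.08  0.22 -0.47 -1.65 -0.35] 0.0 0.0
15 30 grasp [-0.79  0.6  -0.57 -1.83 -0.89] 0.0 0.0
15 30 pre [-0.87  0.5  -0.61 -1.7  -0.91] 0.0 0.0
15 30 hang [-0.05  0.34 -0.5  -2.01 -0.53] 0.0 0.0
15 30 over [-0.07  0.25 -0.54 -1.92 -0.52] 0.0 0.0
```

```bash
cat >> kin.py <<'E'
from scipy.spatial.transform import Slerp
def follow(p0,R0,p1,R1,n,q,verbose=1):
    w=(R.from_matrix(R0).inv()*R.from_matrix(R1)).as_rotvec();worst=0;mx=0
    q=np.array(q)[:5]
    for k in range(1,n+1):
        z=(R.from_matrix(R0)*R.from_rotvec(w*k/n)).as_matrix()[:,2];p=np.array(p0)+(np.array(p1)-p0)*k/n
        r=least_squares(lambda x:np.r_[(fk(x)[0]-p)/100,(fk(x)[1]-z)*3,(x-q)*1e-4],np.clip(q,LO+1e-3,HI-1e-3),bounds=(LO,HI))
        mx=max(mx,abs(r.x-q).max());q=r.x;worst=max(worst,np.linalg.norm(fk(q)[0]-p))
    if verbose: print("end q",q.round(2),"maxstep",round(mx,3),"err",round(worst,2))
    return q
E
python3 - <<'E'
from kin import *
p0,R0=st();q0=arm.read_state()["joints"]
print(fk(q0)[0]-p0)
G=np.array([506,-152.5,39])
for a in(4,10,15):
  for t in (35,):
    R1=Rt(a,t)
    print(a,t)
    q=follow(p0,R0,G-51*R1[:,2],R1,10,q0); q=follow(G-51*R1[:,2],R1,G+19*R1[:,2],R1,5,q)
    P2=np.array([380,-150,140]);
    q=follow(p0,R0,P2,R1,10,q0); q=follow(P2,R1,G-51*R1[:,2],R1,5,q);q=follow(G-51*R1[:,2],R1,G+19*R1[:,2],R1,5,q)
E
```

```text
t 3.92 p [ 472.6 -152.7  151.3] az 4.6 down 64.9 q [-0.01  0.1  -0.66 -0.1  -0.38  1.74] F [-0.27 -0.    0.35] M [-0.11  0.84 -0.02] w 84.9 y [ 0.075 -0.997 -0.002]
[ 0.11917356 -1.08656631 -1.28717311]
4 35
end q [-0.82  0.38 -0.69 -1.85 -0.73] maxstep 0.278 err 0.0
end q [-0.76  0.54 -0.65 -2.02 -0.74] maxstep 0.038 err 0.0
end q [-0.84  0.06 -0.73 -1.5  -0.7 ] maxstep 0.234 err 0.0
end q [-0.82  0.38 -0.69 -1.85 -0.73] maxstep 0.074 err 0.0
end q [-0.76  0.54 -0.65 -2.02 -0.74] maxstep 0.038 err 0.0
10 35
end q [-0.81  0.39 -0.63 -1.7  -0.76] maxstep 0.235 err 0.0
end q [-0.74  0.54 -0.58 -1.87 -0.75] maxstep 0.035 err 0.0
end q [-0.85  0.09 -0.7  -1.43 -0.79] maxstep 0.201 err 0.0
end q [-0.81  0.39 -0.63 -1.7  -0.76] maxstep 0.063 err 0.0
end q [-0.74  0.54 -0.58 -1.87 -0.75] maxstep 0.035 err 0.0
15 35
end q [-0.79  0.4  -0.58 -1.6  -0.79] maxstep 0.219 err 0.0
end q [-0.72  0.54 -0.53 -1.75 -0.77] maxstep 0.032 err 0.0
end q [-0.85  0.12 -0.66 -1.37 -0.85] maxstep 0.185 err 0.0
end q [-0.79  0.4  -0.58 -1.6  -0.79] maxstep 0.06 err 0.0
end q [-0.72  0.54 -0.53 -1.75 -0.77] maxstep 0.032 err 0.0
```

```bash
cat >> kin.py <<'E'
def q6of(q,Rm,raw=False):
    _,_,_,_,_,z,u,l4,_=basis(q,0,-1)
    y=Rm[:,1];a=np.arctan2(y@l4,y@u)
    return a if raw else a
E
python3 - <<'E'
from kin import *
for q,p,r in D: print(q[5],q6of(q,R.from_quat(r).as_matrix()))
p0,R0=st();q0=arm.read_state()["joints"];G=np.array([506,-152.5,39]);H=np.array([576,167,228-83-4.])
for a in(4,15):
    for t in(35,):
        for P,A in((G,a),(H,a+14)):
            R1=Rt(A,t);q,_,_=ik(P+19*R1[:,2],R1[:,2],q0);print(a,t,q.round(2),q6of(q,R1))
E
```

```text
-0.258612701 2.8829799559307507
0.8417457652643047 -2.299846888325489
1.7445605128817203 -1.3970321407080728
0.03 -3.110739449063751
t 3.92 p [ 472.6 -152.7  151.3] az 4.6 down 64.9 q [-0.01  0.1  -0.66 -0.1  -0.38  1.74] F [-0.27 -0.    0.35] M [-0.11  0.84 -0.02] w 84.9 y [ 0.075 -0.997 -0.002]
4 35 [-0.76  0.54 -0.65 -2.02 -0.74] 1.1468273278303276
4 35 [-0.    0.3  -0.53 -2.21 -0.32] 0.8513944858715833
15 35 [-0.72  0.54 -0.53 -1.75 -0.77] 0.9600444830929046
15 35 [ 0.07  0.3  -0.43 -1.76 -0.36] 0.45951663427448025
```

```bash
cat >> kin.py <<'E'
def planf(pf,Rf,n,q):
    "pf(s),Rf(s) s in 0..1; prints rows"
    out=[];p,Rm=pf(0),Rf(0);q=np.array(q);mx=0
    for k in range(1,n+1):
        s=k/n;p1,R1=pf(s),Rf(s)
        dt=(Rm.T@(p1-p)).round(1);dr=np.degrees(R.from_matrix(Rm.T@R1).as_rotvec()).round(1)
        p=p+Rm@dt;Rm=Rm@R.from_rotvec(np.radians(dr)).as_matrix();out.append((dt.tolist(),dr.tolist()))
        z=Rm[:,2];r=least_squares(lambda x:np.r_[(fk(x)[0]-p)/100,(fk(x)[1]-z)*3,(x-q[:5])*1e-4],np.clip(q[:5],LO+1e-3,HI-1e-3),bounds=(LO,HI))
        q6=q6of(r.x,Rm)+np.pi;q6=q[5]+(q6-q[5]+np.pi)%(2*np.pi)-np.pi
        qn=np.r_[r.x,q6];mx=np.maximum(mx,abs(qn-q));q=qn
    for i in range(0,n,5):print("T",[o[0] for o in out[i:i+5]],"\nR",[o[1] for o in out[i:i+5]])
    print("end",p.round(1),"q",q.round(2),"maxstep",mx.round(2),"err",np.linalg.norm(fk(q)[0]-p).round(1));return p,Rm,q
E
python3 - <<'E'
from kin import *
p0,R0=st();q0=arm.read_state()["joints"]
G=np.array([506,-152.5,39]);R1=Rt(15,35);P=G-61*R1[:,2];M=np.array([395,-175,150.])
Rz=lambda d:R.from_rotvec([0,0,np.radians(d)]).as_matrix()
z0=4.6
pf=lambda s:(1-s)**2*p0+2*s*(1-s)*M+s*s*P
Rf=lambda s:Rt(4.6+10.4*s,64.9-29.9*s)@Rz(-180*s)
planf(pf,Rf,20,q0)
E
```

```text
t 3.92 p [ 472.6 -152.7  151.3] az 4.6 down 64.9 q [-0.01  0.1  -0.66 -0.1  -0.38  1.74] F [-0.27 -0.    0.35] M [-0.11  0.84 -0.02] w 84.9 y [ 0.075 -0.997 -0.002]
T [[-7.0, 1.6, -2.9], [-6.5, 0.3, -2.5], [-6.1, -0.6, -1.9], [-5.3, -1.5, -1.5], [-4.6, -2.2, -0.9]] 
R [[0.1, 1.5, -9.5], [-0.1, 1.5, -9.4], [-0.4, 1.5, -9.5], [-0.5, 1.4, -9.4], [-0.8, 1.3, -9.5]]
T [[-3.9, -2.6, -0.3], [-3.0, -3.0, 0.2], [-2.4, -3.1, 0.9], [-1.6, -3.2, 1.5], [-1.1, -3.1, 2.1]] 
R [[-0.9, 1.2, -9.4], [-1.2, 1.1, -9.4], [-1.2, 0.8, -9.5], [-1.4, 0.7, -9.4], [-1.5, 0.4, -9.4]]
T [[-0.5, -2.9, 2.8], [0.0, -2.8, 3.5], [0.4, -2.6, 4.1], [0.8, -2.4, 4.9], [1.0, -2.1, 5.5]] 
R [[-1.5, 0.2, -9.4], [-1.5, 0.0, -9.3], [-1.6, -0.2, -9.4], [-1.4, -0.5, -9.4], [-1.4, -0.7, -9.3]]
T [[1.3, -1.9, 6.3], [1.6, -1.7, 7.0], [1.8, -1.5, 7.8], [2.0, -1.3, 8.4], [2.3, -1.0, 9.2]] 
R [[-1.3, -0.8, -9.4], [-1.1, -1.1, -9.3], [-1.0, -1.2, -9.3], [-0.7, -1.4, -9.4], [-0.5, -1.4, -9.3]]
end [ 457.7 -165.5   74. ] q [-0.8   0.38 -0.59 -1.57 -0.8   7.09] maxstep [0.06 0.04 0.02 0.11 0.04 0.3 ] err 0.0
```

Run:
```python
from kin import *
p0,R0=st();q0=arm.read_state()["joints"]
G=np.array([506,-152.5,39]);R1=Rt(15,35);P=G-61*R1[:,2];M=np.array([395,-175,150.])
Rz=lambda d:R.from_rotvec([0,0,np.radians(d)]).as_matrix()
pf=lambda s:(1-s)**2*p0+2*s*(1-s)*M+s*s*P
Rf=lambda s:Rt(4.6+10.4*s,64.9-29.9*s)@Rz(180*s)
planf(pf,Rf,20,q0)
```

```text
t 3.92 p [ 472.6 -152.7  151.3] az 4.6 down 64.9 q [-0.01  0.1  -0.66 -0.1  -0.38  1.74] F [-0.27 -0.    0.35] M [-0.11  0.84 -0.02] w 84.9 y [ 0.075 -0.997 -0.002]
T [[-7.0, 1.6, -2.9], [-6.1, 2.3, -2.5], [-5.3, 3.0, -1.9], [-4.3, 3.5, -1.5], [-3.5, 3.7, -0.9]] 
R [[0.3, 1.5, 8.5], [0.6, 1.4, 8.6], [0.8, 1.3, 8.5], [1.0, 1.1, 8.6], [1.2, 0.9, 8.5]]
T [[-2.6, 3.9, -0.3], [-1.9, 3.8, 0.2], [-1.1, 3.7, 0.9], [-0.6, 3.6, 1.5], [0.1, 3.2, 2.1]] 
R [[1.3, 0.8, 8.6], [1.5, 0.5, 8.6], [1.5, 0.3, 8.5], [1.5, 0.1, 8.6], [1.5, -0.2, 8.6]]
T [[0.4, 3.0, 2.8], [0.9, 2.7, 3.5], [1.2, 2.3, 4.1], [1.5, 2.0, 4.9], [1.7, 1.6, 5.5]] 
R [[1.5, -0.5, 8.6], [1.3, -0.7, 8.6], [1.3, -0.9, 8.7], [1.1, -1.1, 8.6], [0.9, -1.2, 8.7]]
T [[1.9, 1.3, 6.3], [2.1, 1.0, 7.0], [2.3, 0.5, 7.7], [2.4, 0.2, 8.5], [2.5, -0.2, 9.2]] 
R [[0.6, -1.4, 8.6], [0.5, -1.5, 8.7], [0.2, -1.6, 8.6], [-0.1, -1.5, 8.7], [-0.3, -1.5, 8.7]]
end [ 457.7 -165.4   74. ] q [-0.8   0.38 -0.59 -1.57 -0.8   0.81] maxstep [0.06 0.04 0.02 0.11 0.04 0.1 ] err 0.0
```

Request:
send_rows(translation=[[-7.0,1.6,-2.9],[-6.1,2.3,-2.5],[-5.3,3.0,-1.9],[-4.3,3.5,-1.5],[-3.5,3.7,-0.9]], dr=[[0.3,1.5,8.5],[0.6,1.4,8.6],[0.8,1.3,8.5],[1.0,1.1,8.6],[1.2,0.9,8.5]], grip=[85,85,85,85,85])

```text
clock: 4.55
position: [441.8, -161.6, 146.2]
ee_rot: [0.906, -0.316, 0.252, -0.124]
contact_force: [-0.9, -0.4, -0.5]
gripper_width: 84.8
```

Request:
send_rows(translation=[[-2.6,3.9,-0.3],[-1.9,3.8,0.2],[-1.1,3.7,0.9],[-0.6,3.6,1.5],[0.1,3.2,2.1]], dr=[[1.3,0.8,8.6],[1.5,0.5,8.6],[1.5,0.3,8.5],[1.5,0.1,8.6],[1.5,-0.2,8.6]], grip=[85,85,85,85,85])

```text
clock: 5.18
position: [429.6, -166.9, 131.6]
ee_rot: [0.715, -0.609, 0.221, -0.263]
contact_force: [0.0, 0.3, -0.1]
gripper_width: 85.1
```

Run:
```python
from h import *
st()
```

```text
t 5.17 p [ 429.6 -166.9  131.6] az 9.4 down 49.8 q [-0.38  0.09 -0.59 -0.93 -0.43  1.31] F [ 0.03  0.26 -0.09] M [-0.25  1.31 -0.  ] w 85.1 y [-0.755 -0.12  -0.645]
```

Tracks the plan. Continue.

Request:
send_rows(translation=[[0.4,3.0,2.8],[0.9,2.7,3.5],[1.2,2.3,4.1],[1.5,2.0,4.9],[1.7,1.6,5.5]], dr=[[1.5,-0.5,8.6],[1.3,-0.7,8.6],[1.3,-0.9,8.7],[1.1,-1.1,8.6],[0.9,-1.2,8.7]], grip=[85,85,85,85,85])

```text
clock: 5.8
position: [434.7, -168.4, 107.5]
ee_rot: [-0.434, 0.805, -0.114, 0.387]
contact_force: [0.2, -1.0, -0.0]
gripper_width: 84.9
```

Request:
send_rows(translation=[[1.9,1.3,6.3],[2.1,1.0,7.0],[2.3,0.5,7.7],[2.4,0.2,8.5],[2.5,-0.2,9.2]], dr=[[0.6,-1.4,8.6],[0.5,-1.5,8.7],[0.2,-1.6,8.6],[-0.1,-1.5,8.7],[-0.3,-1.5,8.7]], grip=[85,85,85,85,85])

```text
clock: 6.42
position: [457.4, -165.8, 73.9]
ee_rot: [-0.111, 0.88, 0.06, 0.458]
contact_force: [-0.1, -0.0, -1.4]
gripper_width: 84.9
```

Run:
```python
from kin import *
p0,R0=st()
shot("side","pics/s1.png",(190,130,340,260),3.8);shot("top","pics/t1.png",(230,150,370,290),4)
L=[]
for c in("side","top"):
  for th in("bottle_mid","bottle_loop","hook_seat"):
    print(th,c,[([round(v,1) for v in d["xyz"]],round(d["confidence"],2)) for d in arm.place_of(th,c)])
```

```text
t 6.42 p [ 457.4 -165.8   73.9] az 14.6 down 34.9 q [-0.81  0.39 -0.59 -1.59 -0.8   0.81] F [-0.09 -0.02 -1.39] M [-0.46  1.57 -0.05] w 84.9 y [-0.25   0.968  0.005]
bottle_mid side [([599.4, -179.1, 41.8], 0.98), ([636.5, -89.8, 41.1], 0.97), ([505.5, -154.1, 41.5], 0.87)]
bottle_loop side [([638.2, -90.6, 121.7], 0.92), ([504.7, -151.2, 124.9], 0.87), ([600.8, -177.3, 121.5], 0.79)]
hook_seat side []
bottle_mid top [([508.0, -155.3, 42.2], 0.85), ([633.4, -92.8, 41.5], 0.75), ([593.4, -186.9, 37.6], 0.54)]
bottle_loop top [([602.3, -183.0, 123.6], 0.86), ([507.7, -148.0, 125.5], 0.85), ([508.0, -152.5, 41.9], 0.26)]
hook_seat top [([577.2, 168.6, 231.2], 0.74), ([507.2, -156.3, 44.9], 0.72), ([518.4, -50.0, -3.8], 0.27)]
```

View pics/s1.png

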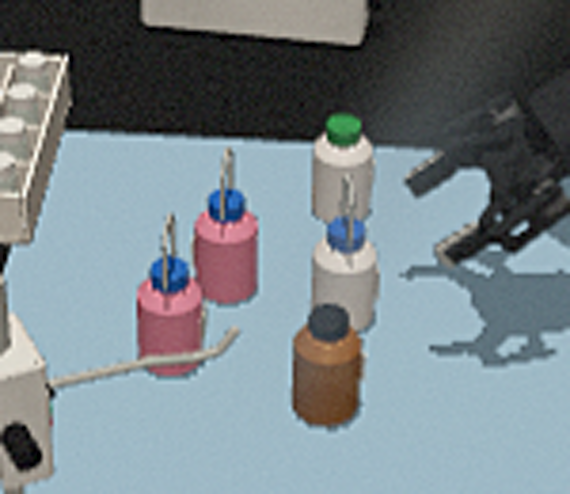

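View pics/t1.png

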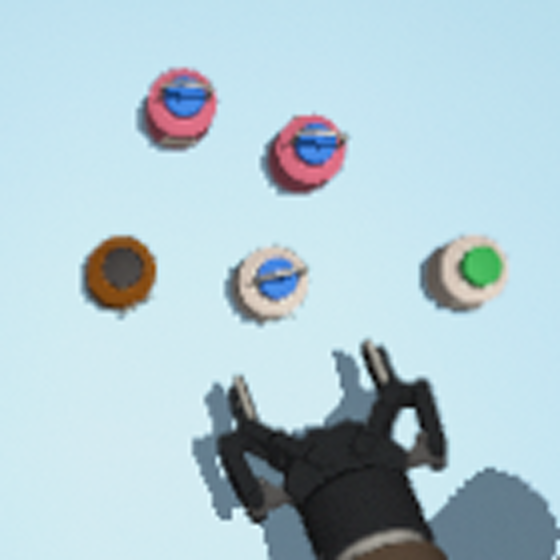

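Run:
```python
from kin import *
p0,R0=st();q0=arm.read_state()["joints"]
G=np.array([506,-152.5,39]);R1=R0;P=G+19*R1[:,2]
planf(lambda s:p0+(P-p0)*s,lambda s:R0,5,q0)
```

```text
t 6.83 p [ 457.2 -165.2   74.5] az 14.7 down 35.0 q [-0.81  0.39 -0.59 -1.58 -0.8   0.82] F [ 0.13  0.57 -0.3 ] M [-0.47  1.6   0.03] w 85.1 y [-0.254  0.967 -0.001]
T [[0.0, -0.0, 16.1], [0.1, -0.0, 16.2], [-0.0, -0.0, 16.1], [0.0, -0.0, 16.2], [0.1, -0.0, 16.1]] 
R [[0.0, 0.0, 0.0], [0.0, 0.0, 0.0], [0.0, 0.0, 0.0], [0.0, 0.0, 0.0], [0.0, 0.0, 0.0]]
end [ 521.  -148.5   28.1] q [-0.72  0.54 -0.54 -1.76 -0.77  0.97] maxstep [0.02 0.03 0.01 0.04 0.01 0.03] err 0.0
```

Request:
send_rows(translation=[[0,0,16.5],[0,0,16.5],[0,0,16.5],[0,0,16.5],[0,0,16.5]], dr=[[0,0,0],[0,0,0],[0,0,0],[0,0,0],[0,0,0]], grip=[85,85,85,85,85])

```text
clock: 7.45
position: [523.2, -147.9, 25.7]
ee_rot: [-0.112, 0.88, 0.06, 0.458]
contact_force: [-0.5, 0.1, -0.2]
gripper_width: 85.0
```

Run:
```python
from kin import *
p0,R0=st()
shot("side","pics/s2.png",(220,130,340,250),4);shot("top","pics/t2.png",(240,170,360,290),4)
a=cv2.imread("pics/s2.png");b=cv2.imread("pics/t2.png");cv2.imwrite("pics/c2.png",cv2.resize(cv2.hconcat([a,b]),(800,400)))
```

```text
t 7.45 p [ 523.2 -147.9   25.7] az 14.7 down 35.0 q [-0.72  0.55 -0.53 -1.77 -0.76  0.97] F [-0.51  0.06 -0.21] M [-0.39  1.54  0.04] w 85.0 y [-0.253  0.968  0.002]
```

View pics/c2.png

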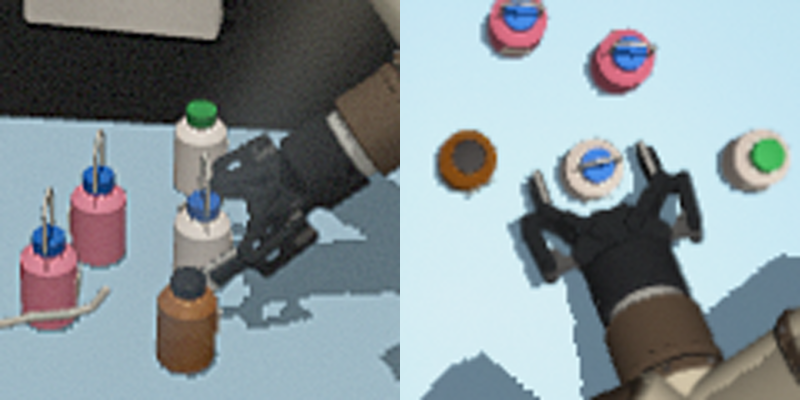

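The bottle (crop 590,168 in top) sits between the fingers at (540,190) and (645,158); close.

Request:
send_rows(translation=[[0,0,0],[0,0,0],[0,0,0],[0,0,0],[0,0,0]], dr=[[0,0,0],[0,0,0],[0,0,0],[0,0,0],[0,0,0]], grip=[40,40,40,40,40])

```text
clock: 8.18
position: [522.3, -148.4, 27.1]
ee_rot: [-0.113, 0.88, 0.059, 0.458]
contact_force: [-2.6, -1.8, 6.3]
gripper_width: 48.4
```

Request:
send_rows(translation=[[0,0,0],[0,0,0],[0,0,0],[0,0,0],[0,0,0]], dr=[[0,0,0],[0,0,0],[0,0,0],[0,0,0],[0,0,0]], grip=[40,40,40,40,40])

```text
clock: 8.8
position: [522.4, -148.3, 27.1]
ee_rot: [-0.113, 0.88, 0.059, 0.458]
contact_force: [-3.3, -1.3, 6.0]
gripper_width: 48.6
```

Run:
```python
from kin import *
p0,R0=st();q0=arm.read_state()["joints"]
planf(lambda s:p0+np.array([0,0,170])*s,lambda s:R0,5,q0)
```

```text
t 8.8 p [ 522.4 -148.3   27.1] az 14.7 down 35.0 q [-0.72  0.55 -0.53 -1.77 -0.76  0.97] F [-3.27 -1.33  5.96] M [-0.35  1.   -0.13] w 48.6 y [-0.252  0.968  0.001]
T [[-27.9, 0.0, -19.5], [-27.8, 0.1, -19.5], [-27.9, 0.0, -19.4], [-27.9, 0.1, -19.5], [-27.8, -0.0, -19.5]] 
R [[0.0, 0.0, 0.0], [0.0, 0.0, 0.0], [0.0, 0.0, 0.0], [0.0, 0.0, 0.0], [0.0, 0.0, 0.0]]
end [ 522.3 -148.3  197. ] q [-0.5   0.13 -0.42 -1.27 -0.63  0.13] maxstep [0.05 0.1  0.02 0.11 0.04 0.17] err 0.0
```

Request:
send_rows(translation=[[-10,0,-7],[-22,0,-15.5],[-25,0,-17.5],[-25,0,-17.5],[-25,0,-17.5]], dr=[[0,0,0],[0,0,0],[0,0,0],[0,0,0],[0,0,0]], grip=[40,40,40,40,40])

```text
clock: 9.43
position: [521.8, -148.3, 157.4]
ee_rot: [-0.112, 0.88, 0.06, 0.457]
contact_force: [-0.0, 0.3, -2.1]
gripper_width: 48.3
```

Run:
```python
from kin import *
p0,R0=st();q0=arm.read_state()["joints"]
for c in("side","top"):
  arm.get_image(c)
  for th in("bottle_mid","bottle_loop"):
    print(th,c,[([round(v,1) for v in d["xyz"]],round(d["confidence"],2)) for d in arm.place_of(th,c) if d["xyz"][0]<560])
shot("side","pics/s3.png",(220,100,340,220),4);shot("top","pics/t3.png",(240,170,360,290),4)
a=cv2.imread("pics/s3.png");b=cv2.imread("pics/t3.png");cv2.imwrite("pics/c3.png",cv2.resize(cv2.hconcat([a,b]),(800,400)))
```

```text
t 9.43 p [ 521.8 -148.3  157.4] az 14.7 down 35.1 q [-0.56  0.21 -0.45 -1.4  -0.65  0.32] F [-0.05  0.26 -2.08] M [-0.51  2.04  0.02] w 48.3 y [-0.252  0.968  0.002]
bottle_mid side [([506.0, -150.8, 172.6], 0.62)]
bottle_loop side [([506.4, -151.2, 261.9], 0.58)]
bottle_mid top [([509.3, -155.6, 175.6], 0.73)]
bottle_loop top [([507.2, -148.0, 260.3], 0.87)]
```

View pics/c3.png

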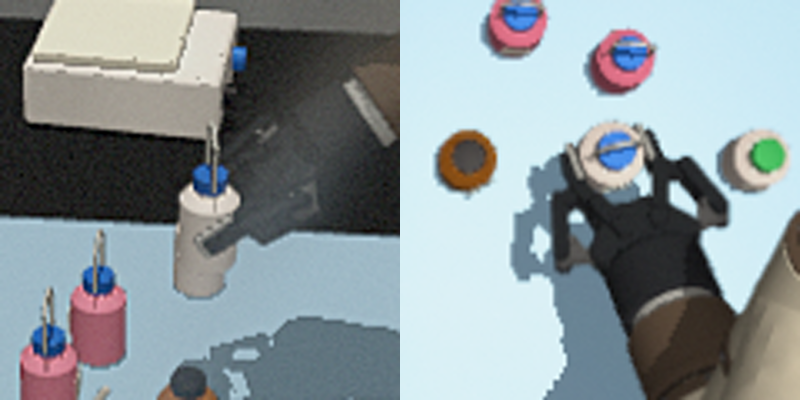

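Run:
```python
from kin import *
p0,R0=st()
up=lambda im,b,s:cv2.resize(im[b[1]:b[3],b[0]:b[2]],None,fx=s,fy=s,interpolation=cv2.INTER_CUBIC)
T=[]
a=np.radians(14.7)
for c,box in(("side",(265,120,305,195)),("top",(280,195,320,225))):
    im0=arm.get_image(c)[:,:,::-1]
    for zl,yaw in((None,0),(255,14),(260,14),(260,20)):
        s=4.9;im=np.ascontiguousarray(up(im0,box,s))
        if zl:
            yw=np.radians(yaw);B=p0+np.array([-15.5*np.cos(a),-15.5*np.sin(a),0]);B[2]=zl-125
            y=np.array([-np.sin(yw),np.cos(yw),0]);zz=np.array([0,0,1.])
            def dr(pts,col):
                q=((proj(c,pts)-[box[0],box[1]]+.5)*s).astype(int);cv2.polylines(im,[q.reshape(-1,1,2)],False,col,1)
            dr([B+y*u+zz*v for u,v in[(-16,78),(-16,127),(16,127),(16,78)]],(0,0,255))
            th=np.linspace(0,2*np.pi,30)
            for h,r in((0,25),(60,25),(85,14.5)): dr([B+[r*np.cos(t),r*np.sin(t),h] for t in th],(0,200,0))
        T.append(im)
cv2.imwrite("pics/ov3.png",cv2.vconcat([cv2.hconcat(T[:4]),cv2.hconcat(T[4:])]))
```

```text
t 9.82 p [ 521.6 -148.3  155.2] az 14.7 down 35.2 q [-0.56  0.22 -0.45 -1.4  -0.65  0.33] F [-0.17  0.32 -2.18] M [-0.57  2.02  0.05] w 48.8 y [-0.252  0.968  0.004]
```

View pics/ov3.png

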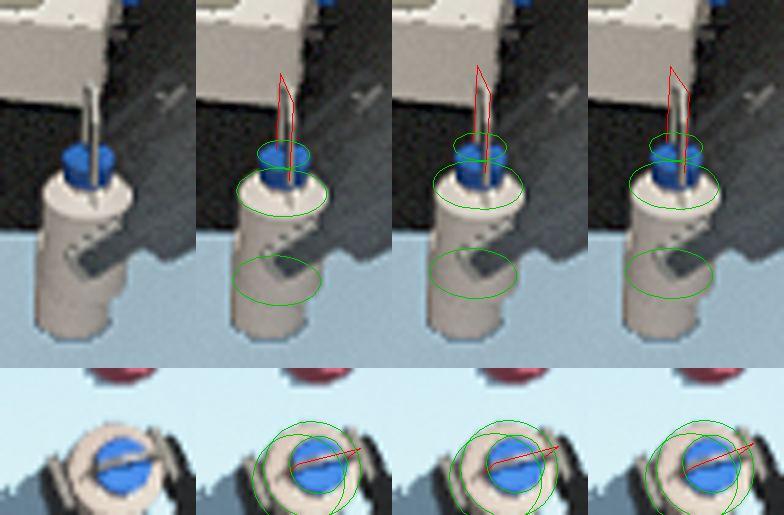

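Run:
```python
from kin import *
p0,R0=st();q0=arm.read_state()["joints"]
Rz=R.from_rotvec([0,0,np.pi]).as_matrix()
R1=Rt(28.5,35)@Rz;P=np.array([555,156,151.])
w=R.from_matrix(R0.T@R1).as_rotvec();print(np.degrees(w))
f=lambda s:s*s*(3-2*s)
planf(lambda s:p0+(P-p0)*f(s),lambda s:R0@R.from_rotvec(w*f(s)).as_matrix(),15,q0)
```

```text
t 9.93 p [ 521.9 -148.5  155.7] az 14.7 down 35.1 q [-0.56  0.22 -0.45 -1.4  -0.65  0.33] F [ 0.3   0.09 -2.32] M [-0.54  2.04 -0.02] w 48.7 y [-0.252  0.968  0.004]
[-11.27240982  -0.09401042  -8.17396353]
T [[-0.7, 3.6, 1.2], [-2.1, 10.3, 3.3], [-3.3, 15.8, 5.2], [-4.5, 20.2, 7.1], [-5.4, 23.6, 8.5]] 
R [[-0.1, -0.0, -0.1], [-0.4, -0.0, -0.3], [-0.7, -0.0, -0.5], [-0.8, -0.0, -0.5], [-0.9, -0.0, -0.7]]
T [[-6.3, 25.9, 9.9], [-7.1, 27.1, 11.0], [-7.6, 27.2, 11.6], [-7.8, 26.4, 12.1], [-7.7, 24.7, 11.8]] 
R [[-1.1, -0.0, -0.8], [-1.1, -0.0, -0.8], [-1.1, -0.1, -0.8], [-1.1, 0.0, -0.8], [-1.0, 0.0, -0.8]]
T [[-7.3, 22.0, 11.1], [-6.4, 18.5, 9.7], [-5.1, 14.2, 7.8], [-3.4, 9.1, 5.1], [-1.2, 3.2, 1.9]] 
R [[-1.0, 0.0, -0.6], [-0.8, 0.0, -0.6], [-0.6, 0.0, -0.5], [-0.4, 0.0, -0.3], [-0.2, 0.0, -0.1]]
end [555. 156. 151.] q [ 0.07  0.21 -0.48 -1.65 -0.35  0.34] maxstep [0.06 0.01 0.01 0.03 0.03 0.01] err 0.0
```

Request:
send_rows(translation=[[-0.7,3.6,1.2],[-2.1,10.3,3.3],[-3.3,15.8,5.2],[-4.5,20.2,7.1],[-5.4,23.6,8.5]], dr=[[-0.1,0,-0.1],[-0.4,0,-0.3],[-0.7,0,-0.5],[-0.8,0,-0.5],[-0.9,0,-0.7]], grip=[40,40,40,40,40])

```text
clock: 10.55
position: [530.9, -67.9, 156.0]
ee_rot: [-0.141, 0.876, 0.074, 0.456]
contact_force: [0.2, 0.1, -1.9]
gripper_width: 48.3
```

Request:
send_rows(translation=[[-6.3,25.9,9.9],[-7.1,27.1,11.0],[-7.6,27.2,11.6],[-7.8,26.4,12.1],[-7.7,24.7,11.8]], dr=[[-1.1,0,-0.8],[-1.1,0,-0.8],[-1.1,-0.1,-0.8],[-1.1,0,-0.8],[-1.0,0,-0.8]], grip=[40,40,40,40,40])

```text
clock: 11.18
position: [546.4, 79.3, 153.6]
ee_rot: [-0.193, 0.865, 0.099, 0.452]
contact_force: [1.4, -0.4, -1.9]
gripper_width: 48.1
```

Request:
send_rows(translation=[[-7.3,22.0,11.1],[-6.4,18.5,9.7],[-5.1,14.2,7.8],[-3.4,9.1,5.1],[-1.2,3.2,1.9]], dr=[[-1.0,0,-0.6],[-0.8,0,-0.6],[-0.6,0,-0.5],[-0.4,0,-0.3],[-0.2,0,-0.1]], grip=[40,40,40,40,40])

```text
clock: 11.8
position: [555.2, 156.7, 152.1]
ee_rot: [-0.22, 0.859, 0.113, 0.448]
contact_force: [0.2, -0.8, -1.5]
gripper_width: 48.8
```

Run:
```python
from kin import *
p0,R0=st()
for c in("side","top"):
  arm.get_image(c)
  for th in("bottle_mid","bottle_loop","hook_seat"):
    print(th,c,[([round(v,1) for v in d["xyz"]],round(d["confidence"],2)) for d in arm.place_of(th,c) if d["xyz"][1]>50])
shot("side","pics/s4.png",(195,170,305,270),4);shot("top","pics/t4.png",(140,140,250,240),4)
a=cv2.imread("pics/s4.png");b=cv2.imread("pics/t4.png");cv2.imwrite("pics/c4.png",cv2.resize(cv2.hconcat([a,b]),(800,364)))
```

```text
t 11.8 p [555.2 156.7 152.1] az 28.5 down 34.9 q [ 0.07  0.21 -0.48 -1.66 -0.35  0.36] F [ 0.22 -0.78 -1.53] M [-1.    1.83 -0.06] w 48.8 y [-0.479  0.878 -0.003]
bottle_mid side [([538.8, 148.1, 165.6], 0.89)]
bottle_loop side [([541.2, 150.2, 252.1], 0.65)]
hook_seat side []
bottle_mid top [([542.1, 144.4, 165.1], 0.77)]
bottle_loop top [([539.9, 152.6, 252.1], 0.68)]
hook_seat top [([576.1, 169.3, 231.9], 0.67), ([684.8, 232.0, -1.9], 0.6)]
```

View pics/c4.png

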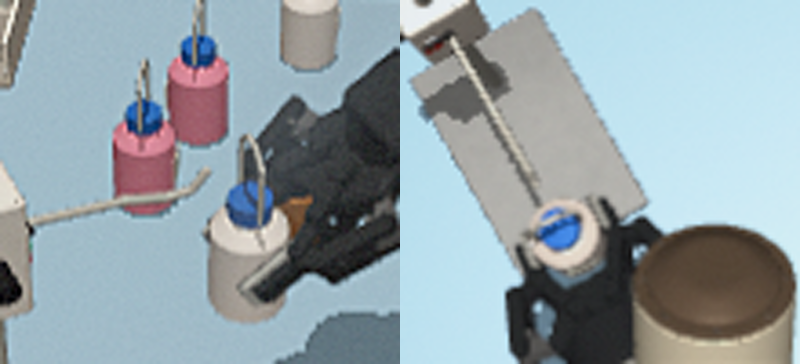

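Run:
```python
from kin import *
a=cv2.imread("pics/t4.png")[80:330,60:260];b=cv2.imread("pics/s4.png")[0:250,120:380]
f=lambda x,s:cv2.resize(x,None,fx=s,fy=s,interpolation=cv2.INTER_CUBIC)
cv2.imwrite("pics/z4.png",cv2.hconcat([f(a,1.7),f(b,1.7)]))
```

```text
(no output)
```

View pics/z4.png

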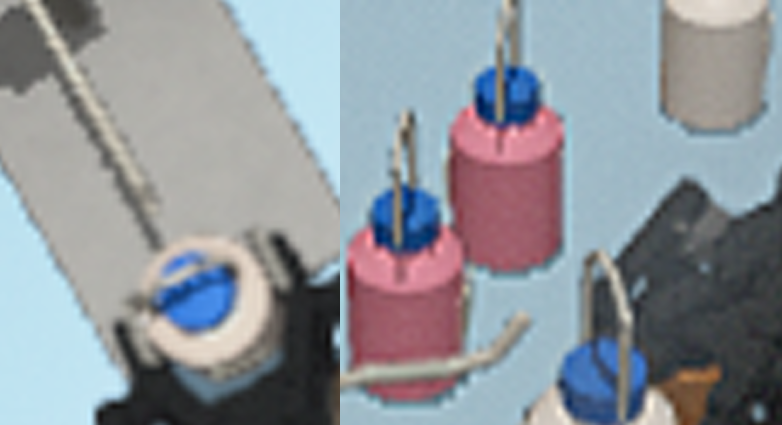

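Run:
```python
from kin import *
p0,R0=st();q0=arm.read_state()["joints"]
x=np.array([np.cos(np.radians(28.2)),np.sin(np.radians(28.2)),0])
print((R0.T@x).round(3),(R0.T@[0,0,1]).round(3))
P=p0+[0,0,-4];p,r,q=planf(lambda s:p0+(P-p0)*s,lambda s:R0,1,q0)
planf(lambda s:p+x*45*s,lambda s:R0,9,q)
```

```text
t 12.3 p [555.3 155.8 152.2] az 28.4 down 34.9 q [ 0.07  0.21 -0.48 -1.66 -0.35  0.36] F [ 0.48 -0.38 -2.  ] M [-1.03  1.81 -0.07] w 48.5 y [-0.478  0.878 -0.003]
[-0.572 -0.006  0.82 ] [-0.82  -0.003 -0.572]
T [[3.3, 0.0, 2.3]] 
R [[0.0, 0.0, 0.0]]
end [555.3 155.8 148.1] q [ 0.06  0.22 -0.48 -1.68 -0.36  0.38] maxstep [0.01 0.01 0.   0.02 0.01 0.03] err 0.0
T [[-2.9, -0.0, 4.1], [-2.8, -0.1, 4.1], [-2.9, 0.0, 4.1], [-2.8, -0.0, 4.1], [-2.9, -0.1, 4.1]] 
R [[0.0, 0.0, 0.0], [0.0, 0.0, 0.0], [0.0, 0.0, 0.0], [0.0, 0.0, 0.0], [0.0, 0.0, 0.0]]
T [[-2.9, 0.0, 4.1], [-2.8, -0.0, 4.1], [-2.9, -0.0, 4.1], [-2.9, -0.1, 4.1]] 
R [[0.0, 0.0, 0.0], [0.0, 0.0, 0.0], [0.0, 0.0, 0.0], [0.0, 0.0, 0.0]]
end [595.  177.  148.2] q [ 0.13  0.27 -0.39 -1.64 -0.3   0.29] maxstep [0.01 0.01 0.01 0.01 0.01 0.01] err 0.0
```

Request:
send_rows(translation=[[3.3,0,2.3],[-2.9,0,4.1],[-2.9,0,4.1],[-2.9,0,4.1],[-2.9,0,4.1]], dr=[[0,0,0],[0,0,0],[0,0,0],[0,0,0],[0,0,0]], grip=[40,40,40,40,40])

```text
clock: 12.92
position: [573.3, 166.1, 148.4]
ee_rot: [-0.22, 0.859, 0.113, 0.449]
contact_force: [0.3, -0.2, -1.8]
gripper_width: 48.8
```

```bash
cat > look.py <<'E'
from kin import *
import sys
n=sys.argv[1]
p0,R0=st()
shot("side","pics/s%s.png"%n,(205,180,285,250),6);shot("top","pics/t%s.png"%n,(150,155,210,225),6)
a=cv2.imread("pics/s%s.png"%n);b=cv2.imread("pics/t%s.png"%n);cv2.imwrite("pics/c%s.png"%n,cv2.resize(cv2.hconcat([a,b]),(800,400)))
E
python3 look.py 5
```

```text
t 12.93 p [573.3 166.1 148.4] az 28.5 down 34.9 q [ 0.09  0.24 -0.44 -1.68 -0.33  0.36] F [ 0.34 -0.16 -1.78] M [-0.96  1.89  0.03] w 48.8 y [-0.479  0.878 -0.003]
```

View pics/c5.png

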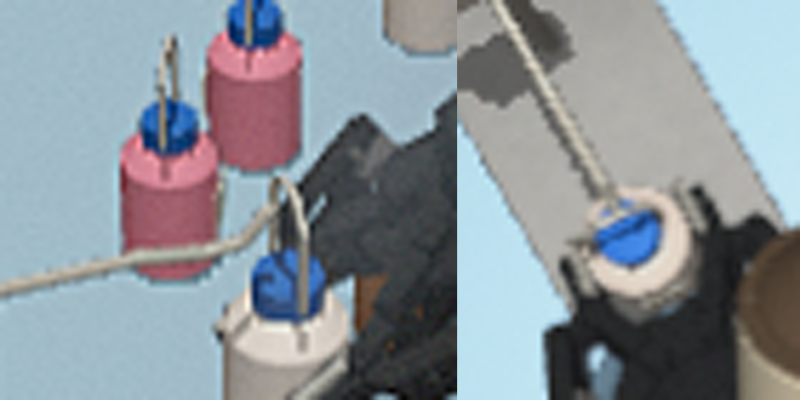

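The tip (270,210) is lined up with the window of the loop (top 287,182; cap 287,255); continue in.

Request:
send_rows(translation=[[-2.9,0,4.1],[-2.9,0,4.1],[-2.9,0,4.1],[-2.9,0,4.1],[0,0,0]], dr=[[0,0,0],[0,0,0],[0,0,0],[0,0,0],[0,0,0]], grip=[40,40,40,40,40])

```text
clock: 13.65
position: [590.9, 175.6, 148.4]
ee_rot: [-0.22, 0.859, 0.113, 0.448]
contact_force: [-0.5, -0.8, -2.5]
gripper_width: 48.5
```

```bash
python3 look.py 6
```

```text
t 13.65 p [590.9 175.6 148.4] az 28.5 down 34.9 q [ 0.12  0.27 -0.4  -1.65 -0.31  0.31] F [-0.48 -0.83 -2.5 ] M [-0.97  1.85  0.03] w 48.5 y [-0.479  0.878 -0.003]
```

View pics/c6.png

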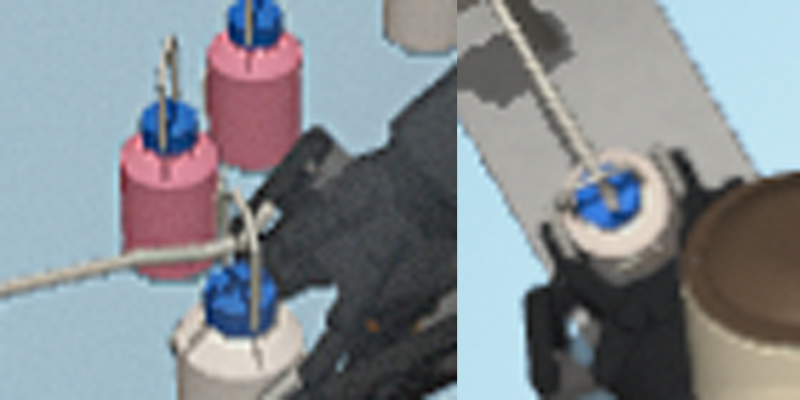

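Hook bar passes through the loop window (bar y≈243, loop top y≈195, cap y≈265; tip at 268,212 beyond). Lower.

Request:
send_rows(translation=[[2.9,0,2.0],[2.9,0,2.0],[2.9,0,2.0],[2.5,0,1.7],[0,0,0]], dr=[[0,0,0],[0,0,0],[0,0,0],[0,0,0],[0,0,0]], grip=[40,40,40,40,40])

```text
clock: 14.38
position: [590.4, 174.9, 134.2]
ee_rot: [-0.219, 0.859, 0.113, 0.448]
contact_force: [-0.4, 0.1, -2.2]
gripper_width: 48.4
```

Request:
send_rows(translation=[[0.8,0,0.6],[0.8,0,0.6],[0.8,0,0.6],[0,0,0],[0,0,0]], dr=[[0,0,0],[0,0,0],[0,0,0],[0,0,0],[0,0,0]], grip=[40,40,40,40,40])

```text
clock: 15.0
position: [590.6, 175.4, 131.9]
ee_rot: [-0.219, 0.859, 0.113, 0.448]
contact_force: [0.5, 0.3, -1.9]
gripper_width: 48.2
```

```bash
python3 look.py 7
```

```text
t 15.0 p [590.6 175.4 131.9] az 28.5 down 34.9 q [ 0.07  0.3  -0.43 -1.77 -0.35  0.47] F [ 0.5   0.29 -1.91] M [-0.98  1.83 -0.06] w 48.2 y [-0.478  0.878 -0.003]
```

View pics/c7.png

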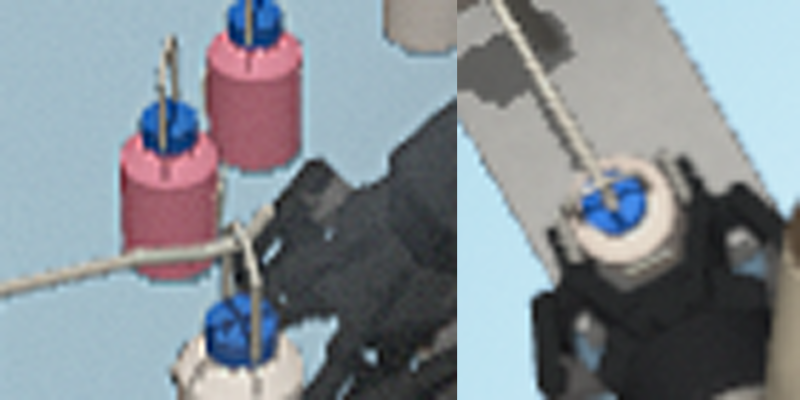

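The loop's top (240,228) is just above the bar. Feel for contact in small steps.

Request:
send_rows(translation=[[0.8,0,0.6],[0.8,0,0.6],[0.8,0,0.6],[0,0,0],[0,0,0]], dr=[[0,0,0],[0,0,0],[0,0,0],[0,0,0],[0,0,0]], grip=[40,40,40,40,40])

```text
clock: 15.72
position: [591.0, 175.5, 129.2]
ee_rot: [-0.219, 0.859, 0.113, 0.449]
contact_force: [-0.1, 1.5, 1.4]
gripper_width: 48.5
```

Request:
send_rows(translation=[[0.8,0,0.6],[0.8,0,0.6],[0,0,0],[0,0,0],[0,0,0]], dr=[[0,0,0],[0,0,0],[0,0,0],[0,0,0],[0,0,0]], grip=[40,40,40,40,40])

```text
clock: 16.35
position: [591.0, 175.5, 127.2]
ee_rot: [-0.219, 0.859, 0.113, 0.449]
contact_force: [0.1, 0.2, 2.8]
gripper_width: 48.4
```

Contact: hook carries ~4.8 N already (3.2 mm). Tug 2.5 mm more and hold.

Request:
send_rows(translation=[[0.7,0,0.5],[0.7,0,0.5],[0.7,0,0.4],[0,0,0],[0,0,0]], dr=[[0,0,0],[0,0,0],[0,0,0],[0,0,0],[0,0,0]], grip=[40,40,40,40,40])

```text
clock: 16.98
position: [591.3, 175.7, 125.2]
ee_rot: [-0.219, 0.859, 0.113, 0.449]
contact_force: [-1.2, 0.0, 5.1]
gripper_width: 48.7
```

Request:
send_rows(translation=[[0,0,0],[0,0,0],[0,0,0],[0,0,0],[0,0,0]], dr=[[0,0,0],[0,0,0],[0,0,0],[0,0,0],[0,0,0]], grip=[40,40,40,40,40])

```text
clock: 17.6
position: [591.3, 175.7, 125.2]
ee_rot: [-0.219, 0.859, 0.113, 0.449]
contact_force: [-0.9, -0.6, 5.8]
gripper_width: 48.2
```

```bash
python3 look.py 8
python3 - <<'E'
from h import *
shot("side","pics/g8.png",(180,200,275,290),6)
E
```

```text
t 17.6 p [591.3 175.7 125.2] az 28.5 down 34.8 q [ 0.05  0.32 -0.43 -1.82 -0.38  0.54] F [-0.86 -0.61  5.81] M [-0.12  0.24  0.07] w 48.2 y [-0.479  0.878 -0.003]
```

View pics/g8.png

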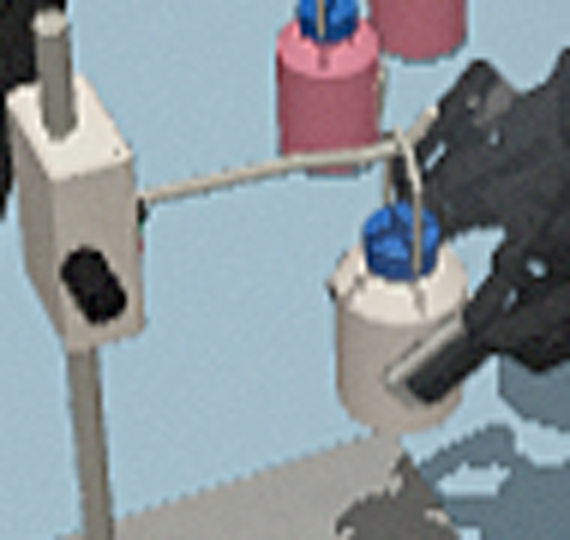

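Loop seated on the bar at (400,135); hook load ≈7.8 N (≈5 mm, green), held over 0.6 s. Ease up ~3.8 mm so the gripper carries nothing, then open.

Request:
send_rows(translation=[[-0.8,0,-0.55],[-0.8,0,-0.55],[-0.8,0,-0.55],[-0.7,0,-0.5],[0,0,0]], dr=[[0,0,0],[0,0,0],[0,0,0],[0,0,0],[0,0,0]], grip=[40,40,40,40,40])

```text
clock: 18.38
position: [590.6, 175.3, 127.7]
ee_rot: [-0.219, 0.859, 0.113, 0.448]
contact_force: [1.4, 0.3, 2.3]
gripper_width: 48.9
```

```bash
python3 -c "
from h import *
st()"
```

```text
t 18.38 p [590.6 175.3 127.7] az 28.5 down 34.9 q [ 0.06  0.31 -0.43 -1.8  -0.36  0.51] F [1.38 0.25 2.3 ] M [-0.41  0.86  0.02] w 48.9 y [-0.478  0.878 -0.003]
```

Request:
send_rows(translation=[[-0.8,0,-0.6],[-0.4,0,-0.3],[0,0,0],[0,0,0],[0,0,0]], dr=[[0,0,0],[0,0,0],[0,0,0],[0,0,0],[0,0,0]], grip=[40,40,40,40,40])

```text
clock: 19.0
position: [590.5, 175.2, 129.3]
ee_rot: [-0.219, 0.859, 0.113, 0.448]
contact_force: [0.9, 0.7, 1.5]
gripper_width: 48.7
```

Request:
send_rows(translation=[[0,0,0],[0,0,0],[0,0,0],[0,0,0],[0,0,0]], dr=[[0,0,0],[0,0,0],[0,0,0],[0,0,0],[0,0,0]], grip=[51,54,58,64,70])

```text
clock: 19.62
position: [590.6, 175.3, 129.5]
ee_rot: [-0.219, 0.859, 0.113, 0.448]
contact_force: [0.4, 0.1, 0.1]
gripper_width: 70.2
```

Request:
send_rows(translation=[[0,0,0],[0,0,0],[0,0,0],[0,0,0],[0,0,0]], dr=[[0,0,0],[0,0,0],[0,0,0],[0,0,0],[0,0,0]], grip=[76,80,85,85,85])

```text
clock: 20.25
position: [590.6, 175.4, 129.5]
ee_rot: [-0.219, 0.859, 0.113, 0.448]
contact_force: [0.3, 0.5, 0.3]
gripper_width: 85.1
```

```bash
python3 look.py 9
python3 - <<'E'
from kin import *
p0,R0=st();q0=arm.read_state()["joints"]
P=p0-R0[:,2]*90
planf(lambda s:p0+(P-p0)*s,lambda s:R0,10,q0)
E
```

```text
t 20.25 p [590.6 175.4 129.5] az 28.5 down 34.9 q [ 0.06  0.31 -0.43 -1.79 -0.36  0.49] F [0.33 0.47 0.3 ] M [-0.79  1.48  0.  ] w 85.1 y [-0.478  0.878 -0.003]
t 20.35 p [590.7 175.4 129.6] az 28.5 down 34.9 q [ 0.06  0.31 -0.43 -1.79 -0.36  0.49] F [-0.18  0.75 -1.15] M [-0.77  1.39 -0.  ] w 84.9 y [-0.478  0.878 -0.003]
T [[0.0, 0.0, -9.0], [-0.0, -0.0, -9.0], [-0.0, -0.0, -9.0], [-0.0, -0.0, -9.0], [-0.0, -0.0, -9.0]] 
R [[0.0, 0.0, 0.0], [0.0, 0.0, 0.0], [0.0, 0.0, 0.0], [0.0, 0.0, 0.0], [0.0, 0.0, 0.0]]
T [[-0.0, -0.0, -9.0], [-0.0, -0.0, -9.0], [-0.0, -0.0, -9.0], [-0.0, -0.0, -9.0], [-0.0, -0.0, -9.0]] 
R [[0.0, 0.0, 0.0], [0.0, 0.0, 0.0], [0.0, 0.0, 0.0], [0.0, 0.0, 0.0], [0.0, 0.0, 0.0]]
end [525.8 140.2 181.1] q [ 0.14  0.1  -0.51 -1.45 -0.3   0.09] maxstep [0.01 0.02 0.01 0.04 0.01 0.05] err 0.0
```

View pics/c9.png

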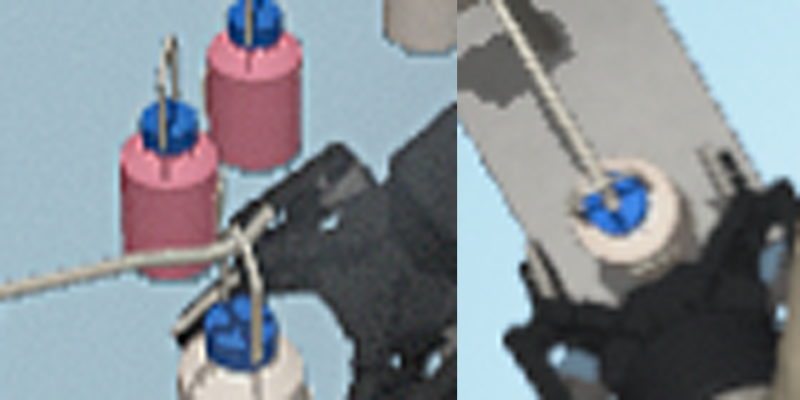

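Bottle hangs on the hook (loop top 240,232; upright) and the open fingers are clear on both sides. Retract along the tool axis.

Request:
send_rows(translation=[[0,0,-6],[0,0,-9],[0,0,-9],[0,0,-9],[0,0,-9]], dr=[[0,0,0],[0,0,0],[0,0,0],[0,0,0],[0,0,0]], grip=[85,85,85,85,85])

```text
clock: 20.98
position: [559.9, 158.7, 154.2]
ee_rot: [-0.219, 0.859, 0.113, 0.449]
contact_force: [0.1, -0.1, 0.7]
gripper_width: 85.1
```

Request:
send_rows(translation=[[0,0,-10],[0,0,-10],[0,0,-10],[0,0,-10],[0,0,-10]], dr=[[0,0,0],[0,0,0],[0,0,0],[0,0,0],[0,0,0]], grip=[85,85,85,85,85])

```text
clock: 21.6
position: [523.8, 139.1, 182.9]
ee_rot: [-0.219, 0.859, 0.113, 0.449]
contact_force: [0.9, -0.0, 0.5]
gripper_width: 84.9
```

Request:
send_rows(translation=[[0,0,-10],[0,0,-5],[0,0,0],[0,0,0],[0,0,0]], dr=[[0,0,0],[0,0,0],[0,0,0],[0,0,0],[0,0,0]], grip=[85,85,85,85,85])

```text
clock: 22.22
position: [513.7, 133.5, 190.5]
ee_rot: [-0.219, 0.859, 0.113, 0.448]
contact_force: [0.3, 0.1, -0.2]
gripper_width: 85.0
```

Request:
send_rows(translation=[[0,0,0],[0,0,0],[0,0,0],[0,0,0],[0,0,0]], dr=[[0,0,0],[0,0,0],[0,0,0],[0,0,0],[0,0,0]], grip=[85,85,85,85,85])

```text
clock: 22.85
position: [513.5, 133.5, 190.8]
ee_rot: [-0.219, 0.859, 0.113, 0.448]
contact_force: [-0.2, 0.5, -0.2]
gripper_width: 84.9
```

```bash
cat > fin.py <<'E'
from kin import *
import sys
st();I=[]
for k in range(4):
    I.append(arm.get_image("side").astype(int)); 
    for j in range(3): arm.get_image("top")
print("max diff in bottle area",[abs(cv2.GaussianBlur((I[k]-I[0]).astype(np.float32),(5,5),0))[215:285,225:265].max().round(1) for k in range(1,4)])
for c in("side","top"):
  for th in("bottle_mid","bottle_loop","green_bottle","amber_bottle"):
    print(th,c,[([round(v,1) for v in d["xyz"]],round(d["confidence"],2)) for d in arm.place_of(th,c)])
shot("side","pics/s%s.png"%sys.argv[1],(160,140,310,300),3);shot("top","pics/t%s.png"%sys.argv[1],(140,140,290,300),3)
a=cv2.imread("pics/s%s.png"%sys.argv[1]);b=cv2.imread("pics/t%s.png"%sys.argv[1]);cv2.imwrite("pics/c%s.png"%sys.argv[1],cv2.resize(cv2.hconcat([a,b]),(800,427)))
E
python3 fin.py 10
```

```text
t 22.85 p [513.5 133.5 190.8] az 28.5 down 34.9 q [ 0.16  0.06 -0.53 -1.38 -0.28  0.01] F [-0.2   0.49 -0.22] M [-0.83  1.41  0.03] w 84.9 y [-0.478  0.878 -0.003]
max diff in bottle area [np.float32(2.3), np.float32(2.1), np.float32(2.6)]
bottle_mid side [([601.9, -178.8, 42.6], 0.76), ([633.1, -93.7, 41.8], 0.69), ([579.8, 166.2, 145.7], 0.66)]
bottle_loop side [([634.8, -92.1, 124.2], 0.93), ([601.8, -179.2, 119.0], 0.91), ([574.5, 169.5, 231.2], 0.76)]
green_bottle side [([514.6, -293.6, -2.2], 0.75)]
amber_bottle side [([512.2, -46.7, 3.9], 0.84)]
bottle_mid top [([579.3, 167.0, 143.1], 0.73), ([594.6, -183.1, 38.1], 0.73), ([634.9, -93.8, 40.2], 0.65)]
bottle_loop top [([576.2, 171.7, 227.9], 0.81), ([601.4, -183.5, 123.6], 0.8), ([633.5, -89.8, 123.3], 0.79)]
green_bottle top [([511.8, -291.6, -0.7], 0.65)]
amber_bottle top [([515.3, -48.3, -3.0], 0.65)]
```

View pics/c10.png

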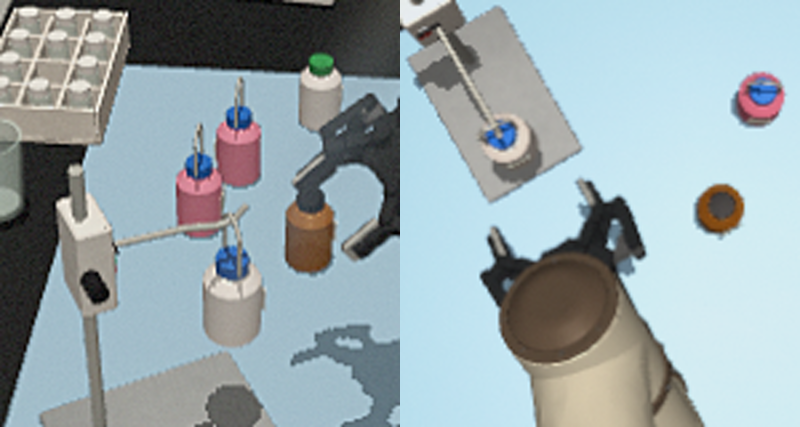

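The bottle hangs upright and still on the hook (side crop 233,300). The gripper is clear, and the green-capped and amber bottles have not moved.

```bash
python3 -c "
from bench import arm
print(arm.job_done())"
```

```text
the job is handed in; nothing more can be done
None
```

The blue-capped bottle is hanging by its loop on the gauge hook, and the job was handed in at about 24 s. I chose the white, blue-capped one and left the pink look-alikes alone.

- **Grasp and hang:** I gripped it with the tool about 35° below level rather than the suggested 45° lean, because that keeps the gripper body farther from the hook tip. I threaded the loop over the tip and lowered until it touched, which put the true seat at about 228 mm, roughly 7 mm below nominal.
- **Tug:** I pulled down to about 7.8 N on the hook, worked out from the wrist force and the bottle's weight. That is about 5 mm, in the green, and I held it for more than 0.6 s. I then eased off until the gripper carried almost nothing, opened it and backed away.

**Last checks:**
- The loop was found at about (575, 170, 230) mm and bottle_mid at about 144 mm.
- The bottle looked upright, and pictures spread over about half a second showed no movement.
- The tool force was near zero, and the green-capped and amber bottles were where they started.

**What disagreed:**
- After lifting, the network put the loop about 6 mm higher than my overlay did. The touch agreed with the overlay.
- The touched seat is about 1 mm outside the stated ±6 mm, within my measuring error.
- I did not read the gauge pointer directly. The final load of about 1.4 mm comes from the bottle's measured weight of about 2 N.

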